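Set the slope of a slack vent tube with a clip-on angle gauge

TASK

The swivel nut of the steel tube arm on the bench stand is slack, so the arm lies on its stop and swings up freely. Squeeze the two levers of the clip-on angle gauge to open its sprung jaw, seat it fully and square on the middle of the tube with its dial to the front (the brass nut's side) and let the jaw close on the tube. Then grip the tube towards its black end cap, rock it up until the gauge's swinging needle settles on the brass index of the dial, and finish while holding the tube there, not letting go at the end; leave the other things on the bench where they lie.

Things in the scene. Friction and masses are not known exactly. Their poses are not given: they have to be found in the camera images.
- stand: fixed bench stand, base plate 110 x 110 x 12 mm, aluminium upright behind the swivel. Origin under the base, 115 mm straight below the swivel axis, which lies along the stand's x. Its -x is the front (brass nut, turned to the robot); the tube arm runs to its -y (the robot's right)
- tube_arm: straight steel tube, 12.7 mm diameter; origin on the swivel axis (its x, same as the stand's x), tube along its own -y: bare from 35 to 264 mm, black end cap to 280 mm. Rests on a stop screw 44 mm from the swivel so that it is level. Swings up easily, to 0.75 rad above level, and falls back if let go (0.2 kg without the gauge)
- clip_place (a point): middle of the tube's bare length, on the tube axis, 120 mm from the swivel: the place for the gauge (25 mm to either side will do)
- tube_grip (a point): point on the tube axis near the free end, 240 mm from the swivel: the place to grip the tube (from above, fingers closing across the tube, along the stand's x); about 30 mm to the gauge side will do too
- gauge: clip-on angle gauge, 0.19 kg, standing upright, 109 mm tall: grey dial of 64 mm, foot 46 mm wide, two levers on top. Origin at the underside; z up, dial faces -x, y goes along the tube. Tube enters from below: fixed jaw face at x = -6.35 mm, seat at z = 16.35, sprung jaw behind. Levers squeezed, the mouth is clear from x = -6 to +13 mm: let the tube axis in at x = +3; closing draws it to x = 0
- gauge_levers (a point): midway between the levers' outer faces, 87 mm above the gauge's underside: grip here from above, fingers closing along the gauge's x. 59 mm over the levers (gauge x = -30 to +29 mm), 29 mm squeezed to the stop, which takes 6 N; grip with 20 to 40 N. The front lever (flat, z = 73 to 109 mm) lies flat on its finger, the rear one (black roll) swings; the dial is below z = 74 mm
- gauge_seat (a point): point in the gauge where the tube's axis lies when it is clipped on properly: 10 mm above the gauge's underside, x = 0, y = 0; axes as the gauge's
- dial_centre (a point): centre of the dial's face, 28 mm in front of (gauge -x) and 32 mm above gauge_seat; axes as the gauge's
- gauge_jaw (a joint): opening of the sprung jaw, rad: 0 shut on nothing, about 0.1 when closed on the tube, 0.5 with the levers squeezed to the stop. A spring shuts it
- gauge_needle (a joint): reading, rad: angle of the black needle from the dial's top mark. A pendulum: it points straight up after swinging about a second. Grows (tip to the viewer's right) as the tube's free end goes up; 0 with the gauge upright
- gauge_index (a joint): setting of the brass index (thin brass hand behind the needle, ending in a tab 4.4 mm wide on the dial's rim), rad, same sense as the needle: 0.15 to 0.38 right of the dial's top mark. It stays as set. Dial ticks are 5 degrees apart
- needle_tip (a point): upper tip of the needle, 21 mm from the dial's centre; its z axis points along the needle
- index_tip (a point): point on the brass index hand 22.5 mm from the dial's centre; its z axis points from the dial's centre to the index
- wrench: combination wrench 150 mm long lying at the left, to be left alone
- calliper: sliding calliper 230 mm long lying at the right, to be left alone
- tube_fitting: steel tube fitting 35 mm tall standing at the right, to be left alone
- spare_gauge: loose round pressure gauge lying on its back at the right, 31 mm high, to be left alone
Things that resemble listed ones, but are neither listed nor needed, are in the scene too. There is more than one size of the gauge; the one meant has the size given above.

How it is judged:
On the way, in this order (a step that is already met when the one before it is completed fails the run):
1. the gauge is clipped square on the middle of the tube, dial to the front, and let go (x of gauge_seat in the frame of tube_arm between -0.004 and 0.004 m and z of gauge_seat in the frame of tube_arm between -0.004 and 0.004 m and distance between gauge_seat and clip_place below 0.035 m and x of dial_centre in the frame of tube_arm below -0.015 m and angle between the y axis of gauge and the y axis of tube_arm, either way round below 0.1 rad and value of joint gauge_jaw between 0.03 and 0.2 rad and contact force between gauge and tube_arm above 3 N and contact force between each of the arm, the fingers and gauge below 0.1 N), for 0.2 s.
2. the fingers grip the tube and have begun to rock it up (contact force between the fingers and tube_arm above 5 N and height (world z) of tube_grip above 0.122 m and y of the grasp point in the frame of tube_arm below -0.16 m), for 0.1 s.
At the end, for the whole second after the job is handed in: Tube still gripped (over 5 N, beyond 160 mm from the swivel), gauge untouched and sitting by its own jaw on mid-tube (within 35 mm of clip_place, seated within 4 mm, square within 0.1 rad, dial to the front); needle at rest (under 0.25 rad/s) within 0.045 rad (2.6 degrees) of the index (angle between the z axis of needle_tip and the z axis of index_tip, either way round below 0.045 rad and velocity of joint gauge_needle between -0.25 and 0.25 rad/s and contact force between the fingers and tube_arm above 5 N and x of gauge_seat in the frame of tube_arm between -0.004 and 0.004 m and z of gauge_seat in the frame of tube_arm between -0.004 and 0.004 m and distance between gauge_seat and clip_place below 0.035 m and x of dial_centre in the frame of tube_arm below -0.015 m and angle between the y axis of gauge and the y axis of tube_arm, either way round below 0.1 rad and value of joint gauge_jaw between 0.03 and 0.2 rad and contact force between each of the arm, the fingers and gauge below 0.1 N and y of the grasp point in the frame of tube_arm below -0.16 m); the arm keeps its last pose, push and grip.
It fails at once if a bystander is pushed away (distance of any of wrench, calliper, tube_fitting, spare_gauge from where it was at the start of the episode above 0.02 m).
It fails at once if the gauge is knocked over or dropped on its side (angle between gauge's own z axis and vertical above 0.9 rad).
It also fails if it takes over 58 s, if anything falls off the work surface, if the arm or the gripper's body presses on something with over 40 N, if the wrist force passes 120 N, or if a joint passes its speed limit or range.

ROBOT

A 6-joint arm with a two-finger parallel gripper is mounted at the origin on a cart in front of the work surface, level with it; the furniture and walls round the work are solid. World frame = base frame: x ahead of the robot, y to its left, z up, the work surface at z = 0. Lengths are in m, angles in rad, forces in N, time in s.
With the tool pointing down it reaches from about 0.4 to 0.825 m from the base axis. Payload 7 kg.
Tool frame: the origin (TCP) lies on the centre line of the jaws, within the pads' length; the fingertips stand 14 mm ahead of it and the grasp point (between the pads) lies 5 mm behind it; z points along the fingers, y is the line along which they close (so a half turn about z gives the same grasp; the last joint's range is limited). The gripper opens to 88 mm and grips with 3 to 60 N. Pads are 19 mm wide; open, the fingers measure 130 mm over their backs; the gripper's body (78 mm by 193 mm) begins 47 mm behind the grasp point.
Start: joints at [1.42, 0.359, 0.012, 0, -1.224, -0.288], TCP at [0.287, 0.611, 0.241] pointing down, gripper open.
Joint ranges: [-3.07, 3.07], [-1.43, 2.12], [-1.02, 1.25], [-3.03, 1.67], [-3.05, -0], [-3.03, 3.03]. Speed limits (rad/s): [2.39, 2.39, 3.01, 3.14, 3.14, 3.14].

INTERFACE

Orientations are given as [roll, pitch, yaw] about the fixed x, y, z axes, in that order (R = Rz(yaw) Ry(pitch) Rx(roll)).
In Python, from station import arm gives the robot as it stands.
- The arm moves only by the tool move_arm, never from a script. Its argument "rows" is a list of rows, each an object with "translation": the shift along the tool's x, y, z in cm, a list of three; "rot": the turn, a rotation vector about the tool's x, y, z in degrees, a list of three; "hand": the closure, from 0 (fully open) to 1 (shut). A call has 1 to 8 rows; each row is the pose to reach, as a shift and turn from the pose commanded when the call began, along the tool's axes at that moment; what a row does not reach only later rows make up. A row lasts 1/12 s, in which the tool goes at most 41.7 mm and 7.16 degrees, less where a joint would pass 70% of its speed; a pose out of reach is approached as far as the arm can. A call with a gripper value outside its range is refused whole. The fingers move at their own pace and stop on an object; "squeeze" is the grip in N (left out, the last holds). Time passes only in rows, so rows that repeat a pose let the fingers close. It gives the time, the measured TCP pose, the force, the opening and the grip force at its end, in the units of the state.
- arm.get_state(): the state, without advancing time (a new reading comes with each control period).
- arm.grab_frame(name): name is "scene" or "top" or "wrist"; returns (picture, depth): 480x640x3 uint8, red, green, blue; 480x640 float32, m along the optical axis (not along the pixel's ray), 0 where there is no reading.
- arm.camera_params(name): a dict with "vfov" (degrees; the focal length in pixels is half the picture's height over the tangent of half this angle, whatever the lens; pixels are square), "cx", "cy" (the principal point, pixels), "k1" (the pictures are not rectified: a ray, as slopes to the right and down, at radius r is drawn at 1 + k1 r^2 times it, then the intrinsics apply), "position" and "orientation" of the camera in the world; the wrist camera has in their place "tool_from_camera" (4x4, takes a point from camera to tool coordinates, whose origin is the TCP and whose axes are the flange's). Camera axes: x right, y down, z forward; pixel columns grow to the right and rows downward; lengths in m; the calibration is good to about 2 mm. A picture is of the moment at which its call begins: read the wrist's pose just before it. camera_params takes no time and is no camera call.
- arm.job_done(): hands the job in; it is judged then, once.
Trained networks look in the newest picture that a camera, given by its name, has taken for a name from the list of things; names that differ only in an ending like _2 or _b are one class to them, and where a whole thing is asked for, a point or a joint stands for the part that bears it (a point fixed in the world has none). Each returns a list of dicts, best first, with "p" (0 to 1); they miss things now and then, are a little off and sometimes report something else, mostly with a low value. They report only what shows in the picture. A call takes as long as a camera call. They do not tell look-alikes from the thing itself.
- arm.search_frame(label, camera): "point" ([x, y, z] in m, in the coordinates of the camera as it stood for that picture, good to about 4 mm: the middle of the surface that is visible of it).
- arm.pinpoint(label, camera): "point" ([x, y, z] in m, in the coordinates of the camera as it stood for that picture, good to about 4 mm: a listed point, or the origin of a listed thing).
The state is a dict: "t": time; "q": joint angles; "qd": joint speeds; "joint_efforts": joint torques, N m; "eef_pos": TCP position; "ee_rot": TCP orientation; "force": force on the tool from outside, world axes, zero at the start; "moment": the same for the moment, N m; "width": finger opening in m; "gripper_force": force on a finger pad.
Only numpy, scipy, OpenCV 4.12 (cv2) and the standard library are available. Lean on these libraries where they do the work, as an engineer would, in place of code of your own. Each camera call takes 0.05 s, during which the arm holds its last target. There are 200 camera calls.

## Working session

There is one attempt and no reset: what is moved stays moved. The work goes in short steps, Python scripts to look and compute and a tool call to move; the robot and the scene stay as the last step left them, time stands still between calls to the robot, and variables do not carry over. Pictures are saved under pics/ and viewed, at most 13 in all, crops included, and the job is handed in when it is done.

Besides the shell and the picture viewer there is one more tool, called by a JSON object that holds its "fn" and its "kwargs". move_arm: Moves the arm, as the interface text tells. Its arguments: {"type":"object","properties":{"rows":{"type":"array","items":{"type":"object","properties":{"translation":{"type":"array","items":{"type":"number"}},"rot":{"type":"array","items":{"type":"number"}},"hand":{"type":"number"}}}},"squeeze":{"type":"number"}},"required":["rows"]}

```bash
ls; mkdir -p pics; cat > h.py <<'E'
import numpy as np, cv2
from scipy.spatial.transform import Rotation as R
from station import arm
def cam(name):
    p=arm.camera_params(name); f=240/np.tan(np.radians(p["vfov"])/2)
    if name=="wrist":
        s=arm.get_state(); T=np.eye(4); T[:3,:3]=R.from_euler('xyz',s["ee_rot"]).as_matrix(); T[:3,3]=s["eef_pos"]
        T=T@np.array(p["tool_from_camera"])
    else:
        T=np.eye(4); o=np.array(p["orientation"])
        T[:3,:3]=o if o.shape==(3,3) else R.from_euler('xyz',o).as_matrix() if o.size==3 else R.from_quat(o).as_matrix()
        T[:3,3]=p["position"]
    return p,f,T
def ray(c,u,v):
    p,f,T=c; a=np.array([(u-p["cx"])/f,(v-p["cy"])/f]); b=a.copy()
    for _ in range(20): b=a/(1+p["k1"]*(b@b))
    return np.array([b[0],b[1],1.])
def px2w(c,u,v,d): return c[2][:3,:3]@(ray(c,u,v)*d)+c[2][:3,3]
def w2px(c,X):
    p,f,T=c; x=T[:3,:3].T@(np.array(X)-T[:3,3]); b=x[:2]/x[2]; b=b*(1+p["k1"]*(b@b)); return b*f+[p["cx"],p["cy"]]
def c2w(c,x): return c[2][:3,:3]@np.array(x)+c[2][:3,3]
def save(n,img): cv2.imwrite("pics/"+n,cv2.cvtColor(img,cv2.COLOR_RGB2BGR))
E
python3 - <<'E'
from h import *
print(arm.get_state())
for n in("scene","top"):
    c=cam(n); print(n,arm.camera_params(n))
    im,d=arm.grab_frame(n); save(n+"0.png",im); np.save(n+"0.npy",d)
    for l in("stand","gauge","gauge_levers","tube_grip","clip_place","spare_gauge","tube_fitting","calliper","wrench","dial_centre","gauge_seat","tube_arm"):
        print(l,[(round(r["p"],2),c2w(c,r["point"]).round(3).tolist(),w2px(c,c2w(c,r["point"])).round().tolist()) for r in arm.pinpoint(l,n)])
E
```

```text
pics
{'t': 0.0, 'q': array([ 1.42012426e+00,  3.59380434e-01,  1.10386794e-02, -3.46766732e-04,
       -1.22409872e+00, -2.88110980e-01]), 'qd': array([ 0.00098257,  0.00100479,  0.0001622 , -0.0013566 , -0.00117339,
       -0.00018852]), 'joint_efforts': array([ 1.64664812e-03, -5.82724357e+01,  2.93044013e+01,  6.99646980e+00,
        6.95226394e-03, -1.65991491e-04]), 'eef_pos': array([0.2865831 , 0.6106154 , 0.23961867]), 'ee_rot': array([ 3.13992364e+00, -1.54671176e-04, -4.38901020e-01]), 'force': array([1.40784746, 0.02330715, 0.04993325]), 'moment': array([-0.02841286, -0.04336007, -0.00591322]), 'gripper_force': 0.0, 'width': 0.08792407567721007}
scene {'vfov': 49.3432128980243, 'cx': 317.7092545855339, 'cy': 235.5282792957935, 'k1': -0.058163011569878374, 'position': array([-0.06078072, -0.7975364 ,  0.579568  ]), 'orientation': array([-2.10535983, -0.02003037, -0.80462617])}
stand [(0.73, [0.629, -0.054, 0.002], [287.0, 227.0])]
gauge [(0.88, [0.462, -0.246, 0.001], [292.0, 296.0]), (0.78, [0.422, -0.324, 0.0], [307.0, 327.0]), (0.76, [0.426, -0.167, -0.005], [249.0, 289.0
[... 1691 characters left out ...]
ce [(0.7, [0.593, -0.169, 0.113], [252.0, 183.0]), (0.46, [0.624, -0.059, 0.002], [196.0, 184.0])]
spare_gauge [(0.83, [0.555, -0.501, -0.002], [445.0, 220.0])]
tube_fitting [(0.43, [0.533, -0.398, 0.001], [388.0, 233.0])]
calliper [(0.81, [0.633, -0.452, 0.0], [417.0, 178.0]), (0.68, [0.553, -0.283, 0.116], [324.0, 207.0])]
wrench [(0.58, [0.43, -0.04, 0.003], [182.0, 294.0])]
dial_centre [(0.88, [0.393, -0.332, 0.04], [354.0, 312.0]), (0.83, [0.474, -0.233, 0.033], [294.0, 264.0])]
gauge_seat [(0.84, [0.426, -0.167, 0.008], [256.0, 295.0]), (0.8, [0.466, -0.245, 0.005], [302.0, 272.0]), (0.69, [0.417, -0.325, 0.01], [349.0, 299.0])]
tube_arm [(0.83, [0.632, -0.058, 0.118], [182.0, 160.0])]
```

```bash
python3 - <<'E'
from h import *
a=cv2.imread("pics/scene0.png")[150:390,190:490]; cv2.imwrite("pics/v1.png",cv2.resize(a,(750,600),interpolation=cv2.INTER_CUBIC))
a=cv2.imread("pics/top0.png")[130:350,140:460]; cv2.imwrite("pics/v2.png",cv2.resize(a,(800,550),interpolation=cv2.INTER_CUBIC))
for n in("scene","top"):
    c=cam(n); d=np.load(n+"0.npy")
    vv,uu=np.mgrid[0:480,0:640]; P=np.array([px2w(c,u,v,d[v,u]) for v,u in zip(vv.ravel(),uu.ravel())])
    P=P[d.ravel()>0]
    np.save(n+"P.npy",P)
    for (x,y) in((.42,-.324),(.426,-.167),(.462,-.247)):
        m=(np.hypot(P[:,0]-x,P[:,1]-y)<.05)&(P[:,2]<.16); Q=P[m]; print(n,x,y,"top z",np.percentile(Q[:,2],[98,99.5,100]).round(4))
    m=(P[:,2]>.105)&(P[:,2]<.13)&(P[:,1]<-.09)&(P[:,1]>-.34)&(P[:,0]>.5)&(P[:,0]<.66); Q=P[m]
    v=np.linalg.svd((Q-Q.mean(0)),full_matrices=False)[2][0]; print("tube",Q.mean(0).round(4),v.round(3),Q[:,1].min(),Q[:,2].max(),m.sum())
E
```

```text
scene 0.42 -0.324 top z [0.104  0.1083 0.1096]
scene 0.426 -0.167 top z [0.06   0.065  0.0732]
scene 0.462 -0.247 top z [0.0697 0.0724 0.0733]
tube [ 0.584  -0.2074  0.1182] [-0.375 -0.927 -0.   ] -0.3253188990411926 0.12981742984748457 723
top 0.42 -0.324 top z [0.0958 0.1096 0.112 ]
top 0.426 -0.167 top z [0.0602 0.0704 0.0777]
top 0.462 -0.247 top z [0.0611 0.0709 0.0745]
tube [ 0.5838 -0.202   0.1197] [-0.339 -0.941  0.007] -0.3241616708753215 0.12925713628365154 1358
```

View pics/v1.png

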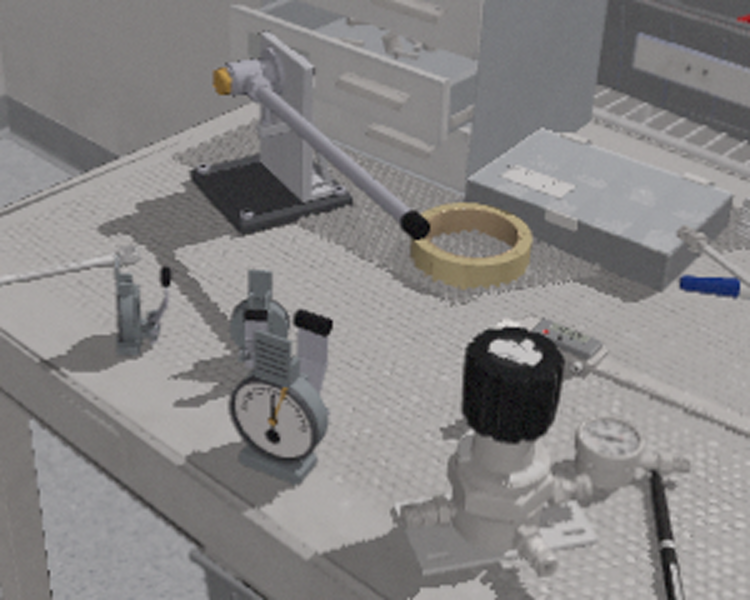

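View pics/v2.png

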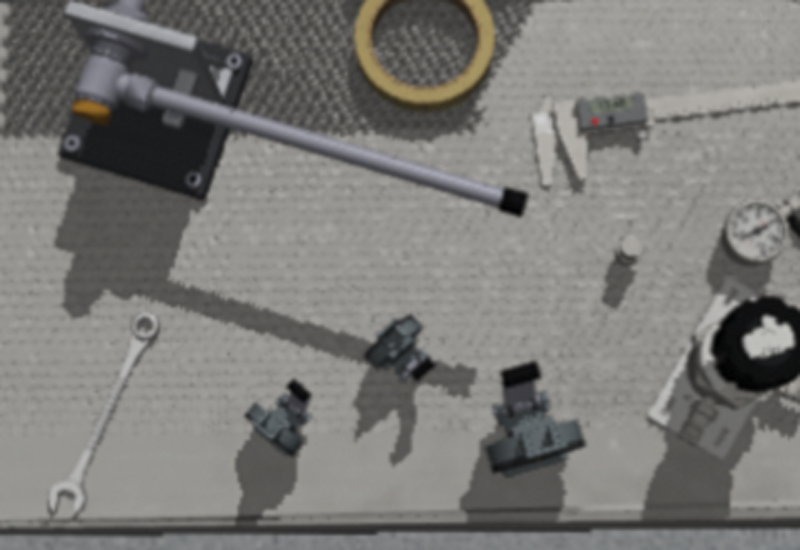

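Three sprung gauges stand on the bench. Scene px (307,327) is 109 mm tall; those at (249,289) and (292,296) are only about 73 mm. The first fits the description, and in the enlarged crop it is the big one with its dial at (278,415). The regulator at about (500,450) in the crop is something else. Its own depth height confirms the choice, so I move above it.

```bash
cat >> h.py <<'E'
def goal(pos,rpy):
    s=arm.get_state(); R0=R.from_euler('xyz',s["ee_rot"]); R1=R.from_euler('xyz',rpy)
    print("at",s["t"],np.round(s["eef_pos"],4),np.round(s["ee_rot"],3),"-> trans cm",(R0.inv().apply(np.array(pos)-s["eef_pos"])*100).round(2).tolist(),"rot deg",np.degrees((R0.inv()*R1).as_rotvec()).round(2).tolist())
E
python3 - <<'E'
from h import *
print(np.round(arm.camera_params("wrist")["tool_from_camera"],3).tolist(),arm.camera_params("wrist")["vfov"])
goal([.46,.1,.27],[np.pi,0,-.9])
goal([.42,-.32,.27],[np.pi,0,-1.27])
for n in("scene","top"):
    P=np.load(n+"P.npy"); m=(np.hypot(P[:,0]-.41,P[:,1]+.325)<.06)&(P[:,2]<.13)&(P[:,2]>.005)
    Q=P[m]
    for a,b in((.02,.05),(.05,.074),(.076,.112)):
        q=Q[(Q[:,2]>a)&(Q[:,2]<b)]; v=np.linalg.svd(q[:,:2]-q[:,:2].mean(0),full_matrices=False)[2][0]; print(n,a,len(q),q.mean(0).round(3),v.round(3))
    P=P[(P[:,0]>.3)&(P[:,0]<.7)&(P[:,1]<-.02)&(P[:,1]>-.6)]; 
    for x,y in ((.41,-.47),(.63,-.06)):
        m=np.hypot(P[:,0]-x,P[:,1]-y)<.09; print("max z near",x,y,P[m][:,2].max().round(3))
E
```

```text
[[0.0, -0.962, -0.275, 0.073], [1.0, 0.001, -0.001, 0.0], [0.001, -0.275, 0.962, -0.145], [0.0, 0.0, 0.0, 1.0]] 71.5298523928778
at 1.3 [0.2868 0.611  0.2406] [ 3.142 -0.    -0.439] -> trans cm [37.39, 38.9, -2.94] rot deg [0.0, -0.0, 26.42]
at 1.3 [0.2868 0.611  0.2406] [ 3.142 -0.    -0.439] -> trans cm [51.61, 78.62, -2.94] rot deg [0.0, -0.0, 47.62]
scene 0.02 574 [ 0.399 -0.333  0.037] [ 0.395 -0.919]
scene 0.05 579 [ 0.41  -0.333  0.061] [-0.934 -0.358]
scene 0.076 429 [ 0.408 -0.33   0.091] [-0.965 -0.26 ]
max z near 0.41 -0.47 0.137
max z near 0.63 -0.06 0.142
top 0.02 303 [ 0.424 -0.324  0.032] [ 0.615 -0.789]
top 0.05 375 [ 0.403 -0.327  0.065] [ 0.293 -0.956]
top 0.076 230 [ 0.419 -0.325  0.093] [-0.969 -0.245]
max z near 0.41 -0.47 0.14
max z near 0.63 -0.06 0.145
```

{"fn": "move_arm", "kwargs": {"rows": [{"translation": [4,4.2,-0.5],"rot": [0,0,3]},{"translation": [8,8.4,-1],"rot": [0,0,6]},{"translation": [12,12.6,-1.5],"rot": [0,0,9]},{"translation": [16,16.8,-2],"rot": [0,0,12]},{"translation": [20,21,-2.5],"rot": [0,0,15]},{"translation": [24,25,-3],"rot": [0,0,18]},{"translation": [28,29,-3],"rot": [0,0,21]},{"translation": [37.4,38.9,-3],"rot": [0,0,26.4]}]}}

```text
validation failed for argument at $.ro...
```

```bash
python3 -c "
from h import *
goal([.42,-.30,.27],[np.pi,0,-1.27])"
```

```text
at 1.3 [0.2868 0.611  0.2406] [ 3.142 -0.    -0.439] -> trans cm [50.77, 76.81, -2.94] rot deg [0.0, -0.0, 47.62]
```

{"fn": "move_arm", "kwargs": {"rows": [{"translation": [18,18,-3],"rot": [0,0,7],"hand": 0},{"translation": [18,18,-3],"rot": [0,0,14],"hand": 0},{"translation": [18,18,-3],"rot": [0,0,14],"hand": 0},{"translation": [18,18,-3],"rot": [0,0,14],"hand": 0},{"translation": [37.4,38.9,-3],"rot": [0,0,26.4],"hand": 0},{"translation": [37.4,38.9,-3],"rot": [0,0,26.4],"hand": 0},{"translation": [37.4,38.9,-3],"rot": [0,0,26.4],"hand": 0},{"translation": [37.4,38.9,-3],"rot": [0,0,26.4],"hand": 0}], "squeeze": 30}}

```text
t: 1.97
eef_pos: [0.3953, 0.2952, 0.2651]
ee_rot: [-3.141, 0.0, -0.9]
force: [0.9, 0.3, -1.1]
width: 0.0877
gripper_force: 0.0
```

```bash
python3 -c "
from h import *
goal([.42,-.30,.27],[np.pi,0,-1.27])"
```

```text
at 1.9667 [0.3953 0.2952 0.2651] [-3.141  0.    -0.9  ] -> trans cm [48.15, 35.07, -0.53] rot deg [-0.05, 0.02, 21.21]
```

{"fn": "move_arm", "kwargs": {"rows": [{"translation": [27.2,14,-0.5],"rot": [0,0,10],"hand": 0},{"translation": [27.2,14,-0.5],"rot": [0,0,10],"hand": 0},{"translation": [27.2,14,-0.5],"rot": [0,0,10],"hand": 0},{"translation": [27.2,14,-0.5],"rot": [0,0,10],"hand": 0},{"translation": [27.2,14,-0.5],"rot": [0,0,10],"hand": 0},{"translation": [27.2,14,-0.5],"rot": [0,0,10],"hand": 0},{"translation": [48.1,35,-0.5],"rot": [0,0,21.2],"hand": 0},{"translation": [48.1,35,-0.5],"rot": [0,0,21.2],"hand": 0}]}}

```text
t: 2.63
eef_pos: [0.4379, -0.0332, 0.2694]
ee_rot: [-3.141, -0.0, -1.276]
force: [1.1, -0.1, -0.0]
width: 0.0875
gripper_force: 0.0
```

```bash
python3 -c "
from h import *
goal([.42,-.30,.27],[np.pi,0,-1.27])"
```

```text
at 2.6333 [ 0.4379 -0.0332  0.2694] [-3.141 -0.    -1.276] -> trans cm [25.01, 9.48, -0.07] rot deg [-0.05, -0.0, -0.32]
```

{"fn": "move_arm", "kwargs": {"rows": [{"translation": [25,9.5,0],"rot": [0,0,0],"hand": 0},{"translation": [25,9.5,0],"rot": [0,0,0],"hand": 0},{"translation": [25,9.5,0],"rot": [0,0,0],"hand": 0},{"translation": [25,9.5,0],"rot": [0,0,0],"hand": 0},{"translation": [25,9.5,0],"rot": [0,0,0],"hand": 0},{"translation": [25,9.5,0],"rot": [0,0,0],"hand": 0},{"translation": [25,9.5,0],"rot": [0,0,0],"hand": 0},{"translation": [25,9.5,0],"rot": [0,0,0],"hand": 0}]}}

```text
t: 3.3
eef_pos: [0.421, -0.3015, 0.2686]
ee_rot: [3.14, 0.0, -1.274]
force: [0.3, -0.0, -0.3]
width: 0.0876
gripper_force: 0.0
```

```bash
cat >> h.py <<'E'
def cloud(name,tag,dets=()):
    c=cam(name); im,d=arm.grab_frame(name); save(tag+".png",im); 
    vv,uu=np.mgrid[0:480,0:640]; x=np.stack([(uu-c[0]["cx"])/c[1],(vv-c[0]["cy"])/c[1]],-1); b=x.copy()
    for _ in range(15): b=x/(1+c[0]["k1"]*(b**2).sum(-1,keepdims=True))
    P=np.concatenate([b,np.ones((480,640,1))],-1)*d[...,None]; P=P@c[2][:3,:3].T+c[2][:3,3]; P[d==0]=np.nan
    np.save(tag+".npy",P)
    for l in dets: print(name,l,[(round(r["p"],2),c2w(c,r["point"]).round(4).tolist()) for r in arm.pinpoint(l,name)])
    return im,P,c
E
python3 - <<'E'
from h import *
im,P,c=cloud("wrist","w1",("gauge","gauge_levers","gauge_seat"))
cloud("top","t1",("gauge_levers",))
m=(np.hypot(P[...,0]-.41,P[...,1]+.325)<.06)&(P[...,2]>.005)&(P[...,2]<.13)
Q=P[m]
for a,b in((.02,.05),(.05,.07),(.08,.1),(.1,.115)):
    q=Q[(Q[:,2]>a)&(Q[:,2]<b)]
    if len(q)>20:
        r=cv2.minAreaRect((q[:,:2]*1000).astype(np.float32)); print(a,len(q),q.mean(0).round(4),r)
print("t",arm.get_state()["t"],arm.get_state()["eef_pos"],Q[:,2].max())
E
```

```text
wrist gauge [(0.91, [0.4176, -0.325, -0.0027]), (0.7, [0.4584, -0.2448, -0.0026]), (0.61, [0.4187, -0.1658, -0.0022])]
wrist gauge_levers [(0.79, [0.4182, -0.3245, 0.0868]), (0.59, [0.4622, -0.2431, 0.0545]), (0.52, [0.4247, -0.1645, 0.0576])]
wrist gauge_seat [(0.76, [0.4149, -0.3256, 0.0095]), (0.57, [0.4596, -0.248, 0.0054]), (0.55, [0.4254, -0.1649, 0.0073]), (0.5, [0.3929, -0.3324, 0.0432])]
top gauge_levers [(0.8, [0.4241, -0.1668, 0.0576]), (0.75, [0.4624, -0.2511, 0.061]), (0.52, [0.4167, -0.3234, 0.0875])]
0.02 716 [ 0.4228 -0.3251  0.0324] ((413.92987060546875, -326.1257019042969), (47.58549499511719, 63.42043685913086), 14.261234283447266)
0.05 566 [ 0.4033 -0.3344  0.0634] ((416.12591552734375, -324.7928161621094), (54.144779205322266, 62.36492156982422), 15.359612464904785)
0.08 514 [ 0.4242 -0.3235  0.0903] ((418.91864013671875, -324.5798034667969), (58.007266998291016, 24.461349487304688), 16.056638717651367)
0.1 134 [ 0.3922 -0.3319  0.108 ] ((391.64373779296875, -331.60064697265625), (3.910001277923584, 25.624862670898438), 14.900660514831543)
t 3.6 [ 0.4218363  -0.29725293  0.26932622] 0.11101222253884163
```

View pics/w1.png

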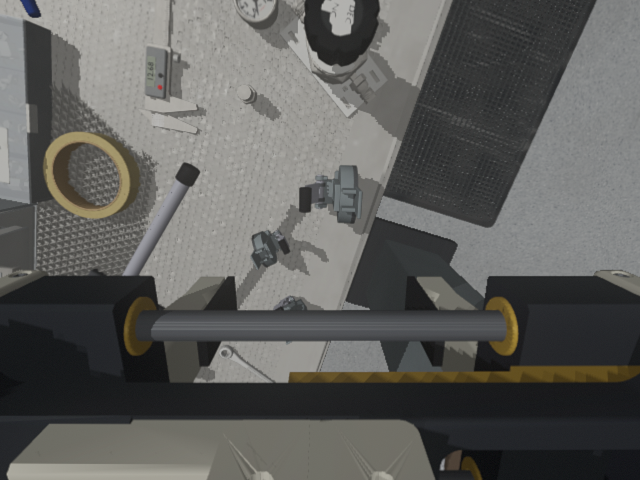

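```bash
python3 -c "
from h import *
goal([.4135,-.326,.15],[np.pi,0,-1.304])
goal([.4135,-.326,.085],[np.pi,0,-1.304])"
```

```text
at 3.6 [ 0.4218 -0.2973  0.2693] [-3.141 -0.    -1.268] -> trans cm [2.49, 1.66, 11.93] rot deg [-0.03, -0.01, 2.05]
at 3.6 [ 0.4218 -0.2973  0.2693] [-3.141 -0.    -1.268] -> trans cm [2.49, 1.66, 18.43] rot deg [-0.03, -0.01, 2.05]
```

{"fn": "move_arm", "kwargs": {"rows": [{"translation": [2.5,1.6,5],"rot": [0,0,2],"hand": 0},{"translation": [2.5,1.6,9],"rot": [0,0,2],"hand": 0},{"translation": [2.5,1.6,11.9],"rot": [0,0,2],"hand": 0},{"translation": [2.5,1.6,11.9],"rot": [0,0,2],"hand": 0},{"translation": [2.5,1.6,11.9],"rot": [0,0,2],"hand": 0},{"translation": [2.5,1.6,11.9],"rot": [0,0,2],"hand": 0},{"translation": [2.5,1.6,11.9],"rot": [0,0,2],"hand": 0}]}}

```text
t: 4.18
eef_pos: [0.4158, -0.327, 0.153]
ee_rot: [-3.138, -0.003, -1.303]
force: [0.1, 0.2, -0.6]
width: 0.0872
gripper_force: 0.0
```

```bash
python3 - <<'E'
from h import *
goal([.4135,-.326,.085],[np.pi,0,-1.304])
im,P,c=cloud("wrist","w2",("gauge_levers",))
m=(np.hypot(P[...,0]-.41,P[...,1]+.325)<.045)&(P[...,2]>.08)&(P[...,2]<.115)
q=P[m]; print(len(q),cv2.minAreaRect((q[:,:2]*1000).astype(np.float32)),q[:,2].max())
E
```

```text
at 4.1833 [ 0.4158 -0.327   0.153 ] [-3.138e+00 -3.000e-03 -1.303e+00] -> trans cm [-0.18, 0.22, 6.8] rot deg [-0.2, -0.18, 0.06]
wrist gauge_levers [(0.57, [0.4195, -0.325, 0.0894])]
1454 ((418.6040344238281, -324.866943359375), (59.017154693603516, 25.971128463745117), 14.737756729125977) 0.11142866736323132
```

Levers confirmed at (0.4186, -0.3249): 59 mm over them, yaw about 15°. Now down, then squeeze.

{"fn": "move_arm", "kwargs": {"rows": [{"translation": [-0.1,0.1,3],"rot": [0,0,0],"hand": 0},{"translation": [-0.1,0.1,5],"rot": [0,0,0],"hand": 0},{"translation": [-0.1,0.1,6.6],"rot": [0,0,0],"hand": 0},{"translation": [-0.1,0.1,6.6],"rot": [0,0,0],"hand": 0},{"translation": [-0.1,0.1,6.6],"rot": [0,0,0],"hand": 0.1},{"translation": [-0.1,0.1,6.6],"rot": [0,0,0],"hand": 0.2},{"translation": [-0.1,0.1,6.6],"rot": [0,0,0],"hand": 0.27},{"translation": [-0.1,0.1,6.6],"rot": [0,0,0],"hand": 0.3}], "squeeze": 30}}

```text
t: 4.95
eef_pos: [0.4136, -0.3264, 0.0855]
ee_rot: [-3.139, -0.002, -1.304]
force: [0.7, -0.1, 0.2]
width: 0.0666
gripper_force: 0.4
```

{"fn": "move_arm", "kwargs": {"rows": [{"translation": [0,0,0],"rot": [0,0,0],"hand": 0.4},{"translation": [0,0,0],"rot": [0,0,0],"hand": 0.5},{"translation": [0,0,0],"rot": [0,0,0],"hand": 0.6},{"translation": [0,0,0],"rot": [0,0,0],"hand": 0.7},{"translation": [0,0,0],"rot": [0,0,0],"hand": 0.8},{"translation": [0,0,0],"rot": [0,0,0],"hand": 0.8},{"translation": [0,0,0],"rot": [0,0,0],"hand": 0.8},{"translation": [0,0,0],"rot": [0,0,0],"hand": 0.8}]}}

```text
t: 5.62
eef_pos: [0.4119, -0.3264, 0.0844]
ee_rot: [3.14, -0.0, -1.304]
force: [-1.7, -2.1, 7.0]
width: 0.0312
gripper_force: 28.2
```

{"fn": "move_arm", "kwargs": {"rows": [{"translation": [0,0,0],"rot": [0,0,0],"hand": 1},{"translation": [0,0,0],"rot": [0,0,0],"hand": 1},{"translation": [0,0,-1],"rot": [0,0,0],"hand": 1},{"translation": [0,0,-3],"rot": [0,0,0],"hand": 1},{"translation": [0,0,-6],"rot": [0,0,0],"hand": 1},{"translation": [0,0,-10],"rot": [0,0,0],"hand": 1},{"translation": [0,0,-14],"rot": [0,0,0],"hand": 1},{"translation": [0,0,-18],"rot": [0,0,0],"hand": 1}]}}

```text
t: 6.28
eef_pos: [0.4116, -0.3255, 0.2659]
ee_rot: [3.141, 0.001, -1.305]
force: [1.9, -0.8, -1.6]
width: 0.0311
gripper_force: 28.2
```

```bash
python3 - <<'E'
from h import *
s=arm.get_state(); print(s["t"],s["eef_pos"],s["width"],s["gripper_force"],s["force"])
A=R.from_euler('xyz',s["ee_rot"]).as_matrix()
for n in("scene","top"):
    im,P,c=cloud(n,n+"2",("gauge_seat","gauge_levers"))
    if n=="scene":
        u,v=w2px(c,s["eef_pos"]-[0,0,.04]).astype(int); print(u,v)
        save("v3.png",cv2.resize(im[v-70:v+70,u-80:u+80],(800,700))[:600])
    # points in tool frame below fingertips
    Q=(P.reshape(-1,3)-s["eef_pos"])@A; m=(abs(Q[:,0])<.06)&(abs(Q[:,1])<.08)&(Q[:,2]>.016)&(Q[:,2]<.1); Q=Q[m]; print(n,len(Q),"z max",np.percentile(Q[:,2],[95,99,100]).round(4),"x",np.percentile(Q[:,0],[1,50,99]).round(4),"y",np.percentile(Q[:,1],[1,50,99]).round(4))
    np.save(n+"Q.npy",Q)
E
```

```text
6.2833 [ 0.41164307 -0.32548151  0.26585143] 0.031092191196376292 28.20945222163573 [ 1.8692479  -0.80566025 -1.57041943]
scene gauge_seat [(0.97, [0.4613, -0.2502, 0.0076]), (0.87, [0.4234, -0.1685, 0.0097]), (0.6, [0.4248, -0.3216, 0.193])]
scene gauge_levers [(0.89, [0.4609, -0.2458, 0.0595]), (0.86, [0.429, -0.3239, 0.2677]), (0.75, [0.4236, -0.168, 0.0545]), (0.24, [0.5886, -0.1694, 0.1128])]
304 210
scene 1642 z max [0.0783 0.0815 0.084 ] x [-0.0284  0.0065  0.0327] y [-0.0175  0.0149  0.0248]
top gauge_seat [(0.77, [0.4254, -0.1692, 0.0069]), (0.72, [0.4611, -0.2496, 0.0048])]
top gauge_levers [(0.98, [0.4234, -0.1641, 0.0559])]
top 57 z max [0.0386 0.0395 0.0396] x [-0.0295 -0.0267 -0.0228] y [-0.0019  0.0057  0.0126]
```

View pics/v3.png

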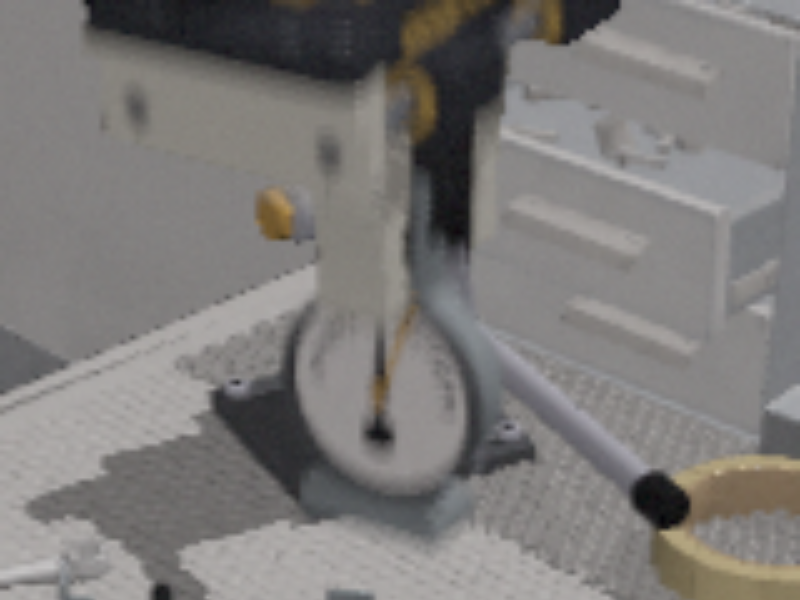

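```bash
cat > tube.py <<'E'
from h import *
from scipy.optimize import least_squares
def fit(P,smin=.05,smax=.25,d0=(-.345,-.938),a0=(.629,-.058),z0=.116):
    P=P.reshape(-1,3); P=P[np.isfinite(P[:,0])]; d0=np.array(d0); a0=np.array(a0)
    s=(P[:,:2]-a0)@d0; l=(P[:,:2]-a0)@np.array([-d0[1],d0[0]])
    Q=P[(s>smin)&(s<smax)&(abs(l)<.018)&(abs(P[:,2]-z0)<.014)]
    ref=np.array([*(a0+.15*d0),z0])
    def res(p):
        a=ref+[p[0],0,p[1]]; d=np.array([np.tan(p[2]),-1,p[3]]); d/=np.linalg.norm(d); w=Q-a; 
        return np.linalg.norm(w-np.outer(w@d,d),axis=1)-.00635
    r=least_squares(res,[0,0,-.35,0],loss="soft_l1",f_scale=.001)
    p=r.x; return ref+[p[0],0,p[1]],p[2],p[3],len(Q),np.abs(r.fun).mean()
if __name__=="__main__":
    for t in("scene2","top2","t1","w1"):
        a,y,e,n,f=fit(np.load(t+".npy")); print(t,a.round(4),"yaw",round(y,4),"el",round(e,4),n,round(f,5),"x@y=-.17",round(a[0]+np.tan(-y)*(a[1]+.17)*-1*-1,4))
    P=np.load("top2.npy").reshape(-1,3); m=(P[:,1]<-.25)&(P[:,1]>-.35)&(abs(P[:,2]-.118)<.012)&(P[:,0]>.5)&(P[:,0]<.6); print("end y",np.nanmin(P[m][:,1]))
E
python3 tube.py; python3 - <<'E'
from h import *
for n in("scene","top","wrist"):
    c=cam(n); arm.grab_frame(n)
    for l in("clip_place","tube_grip","tube_arm"): print(n,l,[(round(r["p"],2),c2w(c,r["point"]).round(4).tolist()) for r in arm.pinpoint(l,n)])
E
```

```text
scene2 [ 0.5786 -0.1987  0.1243] yaw -0.326 el -0.0294 226 0.00179 x@y=-.17 0.5689
top2 [ 0.5772 -0.1987  0.116 ] yaw -0.35 el 0.0 0 nan x@y=-.17 0.5668
t1 [ 0.5772 -0.1987  0.116 ] yaw -0.35 el 0.0 0 nan x@y=-.17 0.5668
w1 [ 0.5828 -0.1987  0.1156] yaw -0.3075 el -0.0016 1426 0.00045 x@y=-.17 0.5737
scene clip_place [(0.88, [0.5929, -0.1699, 0.1117])]
scene tube_grip [(0.68, [0.5548, -0.2857, 0.1129]), (0.47, [0.3961, -0.3254, 0.224])]
scene tube_arm [(0.76, [0.6269, -0.0547, 0.1166]), (0.71, [0.4339, -0.0398, -0.0023])]
top clip_place []
top tube_grip []
top tube_arm []
wrist clip_place [(0.67, [0.5943, -0.1661, 0.1148])]
wrist tube_grip [(0.65, [0.5564, -0.2811, 0.1135])]
wrist tube_arm []tube.py:12: RuntimeWarning: Mean of empty slice.
  p=r.x; return ref+[p[0],0,p[1]],p[2],p[3],len(Q),np.abs(r.fun).mean()
  ret = ret.dtype.type(ret / rcount)
Traceback (most recent call last):
  File "tube.py", line 16, in <module>
    P=np.load("top2.npy").reshape(-1,3); m=(P[:,1]<-.25)&(P[:,1]>-.35)&(abs(P[:,2]-.118)<.012)&(P[:,0]>.5)&(P[:,0]<.6); print("end y",np.nanmin(P[m][:,1]))
                                                                                                                                      ~~~~~~~~~^^^^^^^^^^^
ValueError: zero-size array to reduction operation fmin which has no identity
```

```bash
python3 - <<'E'
from tube import *
D=(-.303,-.953)
for t in("topP","sceneP","w1","w2"):
    a,y,e,n,f=fit(np.load(t+".npy"),.06,.24,d0=D); print(t,a.round(4),"yaw",round(y,4),"el",round(e,4),n,round(f,5))
clip=np.array([.5913,-.172]); g=np.array([.953,-.303])
goal([*(clip-.0175*g),.26],[np.pi,0,-1.878])
E
```

```text
topP [ 0.5833 -0.201   0.1151] yaw -0.3075 el 0.0026 920 0.00097
sceneP [ 0.5843 -0.201   0.1148] yaw -0.3053 el 0.0002 410 0.00073
w1 [ 0.5821 -0.201   0.1156] yaw -0.3082 el -0.0019 1252 0.00045
w2 [ 0.5836 -0.201   0.116 ] yaw -0.35 el 0.0 0 nan
at 7.1833 [ 0.4125 -0.3261  0.264 ] [ 3.142  0.    -1.304] -> trans cm [-11.11, -19.83, 0.4] rot deg [0.01, 0.0, 32.86]tube.py:12: RuntimeWarning: Mean of empty slice.
  p=r.x; return ref+[p[0],0,p[1]],p[2],p[3],len(Q),np.abs(r.fun).mean()
  ret = ret.dtype.type(ret / rcount)
```

{"fn": "move_arm", "kwargs": {"rows": [{"translation": [-1.4,-2.5,0],"rot": [0,0,4.1],"hand": 1},{"translation": [-2.8,-5,0],"rot": [0,0,8.2],"hand": 1},{"translation": [-4.2,-7.4,0],"rot": [0,0,12.3],"hand": 1},{"translation": [-5.5,-9.9,0],"rot": [0,0,16.4],"hand": 1},{"translation": [-6.9,-12.4,0],"rot": [0,0,20.5],"hand": 1},{"translation": [-8.3,-14.9,0],"rot": [0,0,24.6],"hand": 1},{"translation": [-9.7,-17.3,0.2],"rot": [0,0,28.7],"hand": 1},{"translation": [-11.1,-19.8,0.4],"rot": [0,0,32.9],"hand": 1}]}}

```text
t: 7.85
eef_pos: [0.5752, -0.1658, 0.2602]
ee_rot: [-3.141, 0.0, -1.882]
force: [0.3, -0.4, -2.1]
width: 0.0309
gripper_force: 28.4
```

{"fn": "move_arm", "kwargs": {"rows": [{"translation": [0,0,0],"rot": [0,0,0],"hand": 1},{"translation": [0,0,0],"rot": [0,0,0],"hand": 1},{"translation": [0,0,0],"rot": [0,0,0],"hand": 1},{"translation": [0,0,0],"rot": [0,0,0],"hand": 1},{"translation": [0,0,0],"rot": [0,0,0],"hand": 1},{"translation": [0,0,0],"rot": [0,0,0],"hand": 1}]}}

```text
t: 8.35
eef_pos: [0.574, -0.1675, 0.2604]
ee_rot: [-3.141, 0.0, -1.879]
force: [-0.5, -0.2, -2.3]
width: 0.0304
gripper_force: 28.4
```

```bash
python3 - <<'E'
from tube import *
D=(-.303,-.953); ax=np.array([.5832,-.201]); d=np.array(D)
s=arm.get_state(); print(s["width"],s["gripper_force"],s["force"])
im,P,c=cloud("wrist","w3",("gauge_seat","clip_place")); s2=arm.get_state(); print(s["eef_pos"],s2["eef_pos"])
a,y,e,n,f=fit(P,.10,.25,d0=D,a0=(.6287,-.058)); print("wrist",a.round(4),"yaw",round(y,4),"el",round(e,4),n,round(f,5))
im,P,c=cloud("scene","s3",("gauge_seat","gauge_levers","dial_centre"))
A=R.from_euler('xyz',s["ee_rot"]).as_matrix(); Q=(P.reshape(-1,3)-s["eef_pos"])@A; m=(abs(Q[:,0])<.05)&(abs(Q[:,1])<.06)&(Q[:,2]>.018)&(Q[:,2]<.095); Q=Q[m]
dl=Q[(Q[:,2]>.02)&(Q[:,2]<.07)&(Q[:,1]>0)]; h=np.c_[dl[:,0],dl[:,2],np.ones(len(dl))]
med=np.median(dl[:,1]); k=abs(dl[:,1]-med)<.006; print("dial plane y=ax+bz+c",np.linalg.lstsq(h[k],dl[k,1],rcond=None)[0].round(4),k.sum(),med,"zmax",np.percentile(Q[:,2],[98,99.5]))
clip=np.array([.5913,-.172]); g=np.array([.953,-.303])
goal([*(clip-.0175*g),.21],[np.pi,0,-1.878])
E
```

```text
0.03039631978879362 28.38247248713742 [-0.50953659 -0.22635122 -2.32719557]
wrist gauge_seat [(0.74, [0.5794, -0.1706, 0.1821]), (0.61, [0.4275, -0.1665, 0.0049]), (0.6, [0.4617, -0.2438, 0.0043])]
wrist clip_place [(0.65, [0.4307, -0.0351, 0.0023]), (0.61, [0.5922, -0.166, 0.1141])]
[ 0.5739541  -0.16749803  0.26040615] [ 0.57410716 -0.16730022  0.26030154]
wrist [ 0.582  -0.201   0.1154] yaw -0.3054 el -0.0003 2437 0.00046
scene gauge_seat [(0.74, [0.4263, -0.1703, 0.0103]), (0.56, [0.4598, -0.2521, 0.0065])]
scene gauge_levers [(0.8, [0.4628, -0.2503, 0.0593]), (0.78, [0.4262, -0.1692, 0.0544]), (0.64, [0.5904, -0.1733, 0.2598])]
scene dial_centre [(0.88, [0.4718, -0.2366, 0.025]), (0.75, [0.4107, -0.151, 0.0273]), (0.7, [0.5581, -0.1628, 0.2206])]
dial plane y=ax+bz+c [-0.0276  0.0946  0.0105] 488 0.014193935496930628 zmax [0.08123012 0.08274246]
at 8.7 [ 0.5743 -0.167   0.2601] [-3.141  0.    -1.879] -> trans cm [-0.04, -0.02, 5.01] rot deg [-0.01, 0.0, -0.05]
```

```bash
python3 - <<'E'
from h import *
P=np.load("w3.npy"); s=arm.get_state(); A=R.from_euler('xyz',s["ee_rot"]).as_matrix(); 
Q=((P-[.574,-.1674,.2603])@A); m=(abs(Q[...,0])<.05)&(abs(Q[...,1])<.06)&(Q[...,2]>.018)&(Q[...,2]<.1)
v,u=np.where(m); print(u.min(),u.max(),v.min(),v.max())
q=Q[m]
for z in np.arange(.02,.09,.008):
    k=(q[:,2]>z)&(q[:,2]<z+.008); t=q[k]
    if k.sum()>5: print(z.round(3),k.sum(),"y",np.percentile(t[:,1],[1,5,25,50,75,95,99]).round(4),"x",np.percentile(t[:,0],[2,98]).round(4))
im=cv2.imread("pics/w3.png"); cu,cv=int(np.median(u)),int(np.median(v)); a=im[max(cv-75,0):cv+75,cu-100:cu+100]; cv2.imwrite("pics/v4.png",cv2.resize(a,(800,600),interpolation=cv2.INTER_CUBIC)); print(cu,cv)
E
```

```text
280 359 220 280
0.02 578 y [-0.0204 -0.0193  0.0016  0.0068  0.012   0.0165  0.0174] x [0.0074 0.0295]
0.028 326 y [-0.02   -0.0185  0.0016  0.0066  0.013   0.0176  0.0184] x [0.01   0.0318]
0.036 182 y [-0.0197 -0.0186 -0.0034  0.0056  0.0119  0.0179  0.0191] x [0.0055 0.0324]
0.044 93 y [-0.0194 -0.0187 -0.017  -0.0168 -0.0013  0.0125  0.0146] x [0.     0.0318]
0.052 560 y [-0.0236 -0.0222 -0.0182 -0.0154 -0.0134 -0.0078 -0.0014] x [-0.0077  0.0198]
0.06 435 y [-0.025  -0.0233 -0.0117 -0.0099 -0.0073 -0.0034 -0.0008] x [-0.0103  0.0185]
0.068 366 y [-0.0273 -0.0267  0.0232  0.0242  0.0255  0.0265  0.0268] x [-0.013  0.023]
0.076 7 y [0.0012 0.0069 0.0237 0.0245 0.0258 0.027  0.0271] x [0.0149 0.0235]
317 245
```

View pics/v4.png

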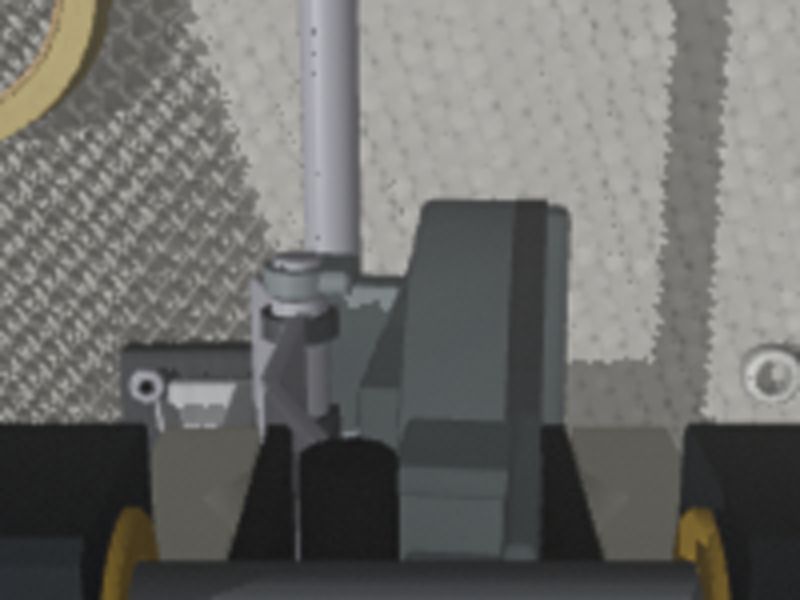

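```bash
python3 - <<'E'
from h import *
def dial(P,o,yaw,lab,z0):
    g=np.array([np.cos(yaw),np.sin(yaw)]); h=np.array([-g[1],g[0]]); P=P.reshape(-1,3); P=P[np.isfinite(P[:,0])]
    x=(P[:,:2]-o)@g; y=(P[:,:2]-o)@h; z=P[:,2]-z0
    k=(abs(y)<.026)&(abs(z-.042)<.022)&(x>-.045)&(x<-.018); 
    for _ in range(6):
        H=np.c_[y[k],z[k]-.042,np.ones(k.sum())]; p=np.linalg.lstsq(H,x[k],rcond=None)[0]
        r=x-(p[0]*y+p[1]*(z-.042)+p[2]); k=(abs(y)<.026)&(abs(z-.042)<.022)&(abs(r)<.0025)
    print(lab,p.round(4),k.sum())
# bench: lever centre -> origin (-0.5mm)
g=np.array([.9655,.2605]); dial(np.load("sceneP.npy"),np.array([.4187,-.3248])+.0005*g,.264,"bench scene",0)
for n,T,yaw in(("scene2",[.4116,-.3255,.2659],-1.305+np.pi/2),("s3",[.5742,-.167,.2602],-1.879+np.pi/2)):
    g=np.array([np.cos(yaw),np.sin(yaw)]); dial(np.load(n+".npy"),np.array(T[:2])+.0148*g,yaw,n,T[2]-.0844)
P=np.load("w2.npy"); m=(np.hypot(P[...,0]-.43,P[...,1]+.32)<.03)&(P[...,2]>.075); q=P[m]; g=np.array([.9655,.2605]); x=(q[:,:2]-[.4187,-.3248])@g
for a in np.arange(-.032,.034,.006):
    k=(x>a)&(x<a+.006); print(round(a,3),k.sum(),q[k,2].max().round(4) if k.any() else "")
E
```

```text
bench scene [-0.0008  0.0037 -0.0255] 555
scene2 [-0.0013  0.0794 -0.0291] 813
s3 [ 0.0053  0.1139 -0.0294] 284
-0.032 0 
-0.026 0 
-0.02 86 0.089
-0.014 46 0.0887
-0.008 89 0.2355
-0.002 1252 0.2594
0.004 3208 0.2595
0.01 3088 0.2595
0.016 3593 0.2585
0.022 1891 0.2583
0.028 60 0.2575
```

The held gauge is tilted about 0.1 rad, foot to the front. I tilt the tool +5.5° about its x to set it upright, then measure again.

{"fn": "move_arm", "kwargs": {"rows": [{"translation": [0,0,0],"rot": [2,0,0],"hand": 1},{"translation": [0,0,0],"rot": [4,0,0],"hand": 1},{"translation": [0,0,0],"rot": [5.5,0,0],"hand": 1},{"translation": [0,0,0],"rot": [5.5,0,0],"hand": 1},{"translation": [0,0,0],"rot": [5.5,0,0],"hand": 1},{"translation": [0,0,0],"rot": [5.5,0,0],"hand": 1}]}}

```text
t: 9.2
eef_pos: [0.5745, -0.1668, 0.2602]
ee_rot: [-3.046, -0.0, -1.879]
force: [-0.5, 0.2, -2.2]
width: 0.0309
gripper_force: 28.4
```

```bash
cat >> h.py <<'E'
def dial(P,o,yaw,lab,z0):
    g=np.array([np.cos(yaw),np.sin(yaw)]); h=np.array([-g[1],g[0]]); P=P.reshape(-1,3); P=P[np.isfinite(P[:,0])]
    x=(P[:,:2]-o)@g; y=(P[:,:2]-o)@h; z=P[:,2]-z0
    k=(abs(y)<.026)&(abs(z-.042)<.022)&(x>-.045)&(x<-.018); 
    for _ in range(6):
        H=np.c_[y[k],z[k]-.042,np.ones(k.sum())]; p=np.linalg.lstsq(H,x[k],rcond=None)[0]
        r=x-(p[0]*y+p[1]*(z-.042)+p[2]); k=(abs(y)<.026)&(abs(z-.042)<.022)&(abs(r)<.0025)
    print(lab,"dial x = ay+b(z-.042)+c",p.round(4),k.sum())
    b=(abs(y)<.03)&(abs(x)<.04)&(z>-.015)&(z<.03); print("  lowest z rel",np.percentile(z[b],[.5,2,10]).round(4),"y range low",np.percentile(y[b&(z<.02)],[2,98]).round(4))
E
python3 - <<'E'
from h import *
s=arm.get_state(); print(s["eef_pos"],s["ee_rot"],s["width"],s["gripper_force"])
yaw=-.307; g=np.array([np.cos(yaw),np.sin(yaw)])
for i in range(2):
    im,P,c=cloud("scene","s4%d"%i,("gauge_seat","dial_centre") if i==0 else ())
    dial(P,s["eef_pos"][:2]+.0148*g,yaw,"s4",s["eef_pos"][2]-.0844)
u,v=w2px(c,s["eef_pos"]-[0,0,.04]).astype(int)
save("v5.png",cv2.resize(im[v-60:v+60,u-80:u+80],(800,600),interpolation=cv2.INTER_CUBIC))
E
```

```text
[ 0.57451126 -0.16681713  0.26020487] [-3.04615498e+00 -6.36781471e-06 -1.87850149e+00] 0.030917591366382214 28.359454678720795
scene gauge_seat [(0.81, [0.4588, -0.2476, 0.0063]), (0.74, [0.5942, -0.1677, 0.1834]), (0.68, [0.4262, -0.1694, 0.0109])]
scene dial_centre [(0.94, [0.5625, -0.1639, 0.2195]), (0.84, [0.4717, -0.2368, 0.0262]), (0.67, [0.4119, -0.1548, 0.0229]), (0.5, [0.5545, -0.2836, 0.1118])]
s4 dial x = ay+b(z-.042)+c [-0.0016  0.018  -0.0253] 254
  lowest z rel [0.0004 0.0015 0.0044] y range low [-0.0253  0.0194]
s4 dial x = ay+b(z-.042)+c [-0.002   0.0189 -0.025 ] 249
  lowest z rel [0.0004 0.0012 0.004 ] y range low [-0.0249  0.0186]
```

View pics/v5.png

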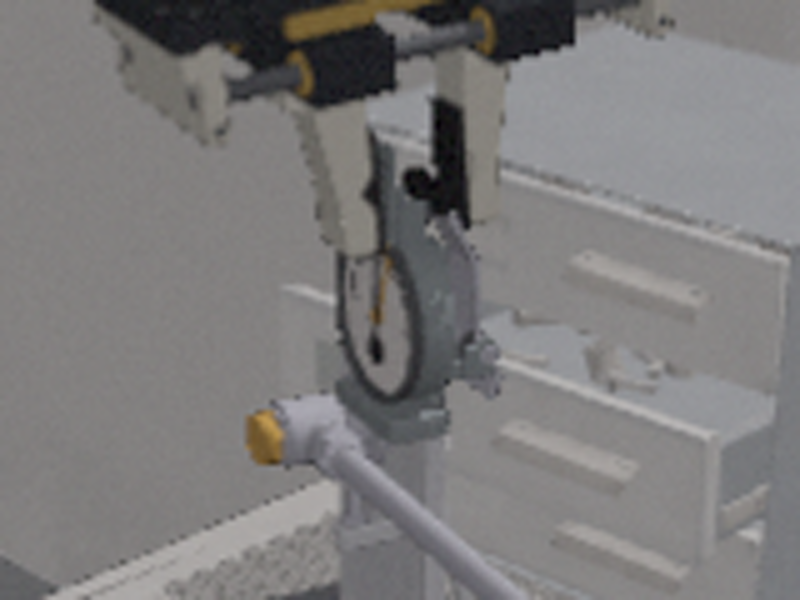

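{"fn": "move_arm", "kwargs": {"rows": [{"translation": [0,0.15,1.5],"rot": [0.8,0,0],"hand": 1},{"translation": [0,0.3,3.2],"rot": [0.8,0,0],"hand": 1},{"translation": [0,0.46,4.8],"rot": [0.8,0,0],"hand": 1},{"translation": [0,0.46,4.8],"rot": [0.8,0,0],"hand": 1},{"translation": [0,0.46,4.8],"rot": [0.8,0,0],"hand": 1},{"translation": [0,0.46,4.8],"rot": [0.8,0,0],"hand": 1}]}}

```text
t: 9.9
eef_pos: [0.5751, -0.167, 0.2128]
ee_rot: [-3.031, -0.0, -1.878]
force: [0.6, -0.3, -1.8]
width: 0.0302
gripper_force: 28.4
```

```bash
python3 - <<'E'
from h import *
s=arm.get_state(); print(s["eef_pos"],s["ee_rot"],s["width"],s["gripper_force"],s["force"])
yaw=-.307; g=np.array([np.cos(yaw),np.sin(yaw)])
im,P,c=cloud("scene","s5")
dial(P,s["eef_pos"][:2]+.0148*g,yaw,"s5",s["eef_pos"][2]-.0844)
goal([.5741,-.1666,.1894],s["ee_rot"])
from tube import fit
for a,b in((.15,.25),):
    A,y,e,n,f=fit(P,a,b,d0=(-.303,-.953)); print(A,y,e,n,f)
u,v=w2px(c,[.585,-.17,.13]).astype(int)
save("v6.png",cv2.resize(im[v-45:v+45,u-60:u+60],(800,600),interpolation=cv2.INTER_CUBIC))
E
```

```text
[ 0.57511565 -0.16699965  0.21276193] [-3.03072012e+00 -1.64809772e-04 -1.87842480e+00] 0.030189110155420175 28.366950856579933 [ 0.64013593 -0.30077901 -1.78276364]
s5 dial x = ay+b(z-.042)+c [ 0.0032 -0.0084 -0.0245] 222
  lowest z rel [-0.0146 -0.0129 -0.0071] y range low [-0.0275  0.0177]
at 9.95 [ 0.5752 -0.167   0.2131] [-3.03   0.    -1.878] -> trans cm [-0.0, 0.38, 2.34] rot deg [-0.04, 0.02, -0.01]
[ 0.58446049 -0.20095     0.11482873] -0.30988636715864054 -6.920145382489096e-05 250 0.0006293326307220164
```

View pics/v6.png

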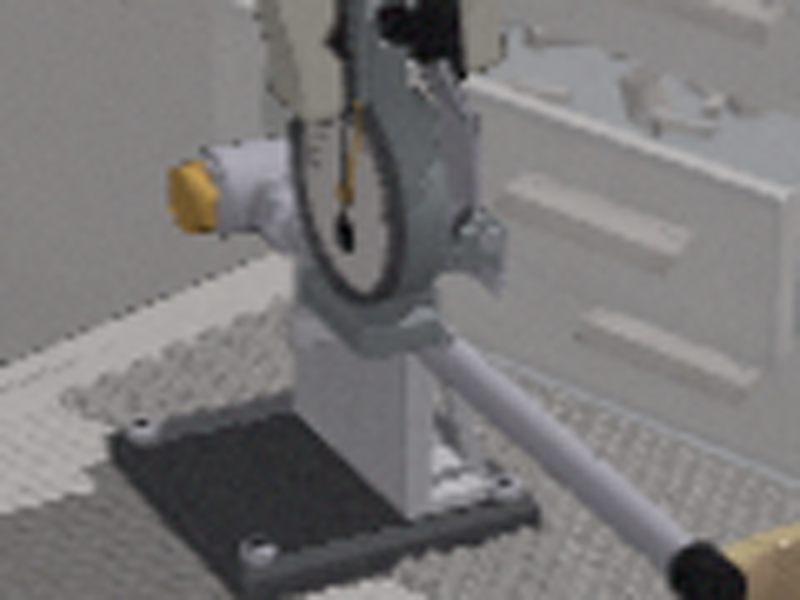

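{"fn": "move_arm", "kwargs": {"rows": [{"translation": [0,0.15,0],"rot": [0,0,0],"hand": 1},{"translation": [0,0.19,0.4],"rot": [0,0,0],"hand": 1},{"translation": [0,0.23,0.8],"rot": [0,0,0],"hand": 1},{"translation": [0,0.27,1.2],"rot": [0,0,0],"hand": 1},{"translation": [0,0.31,1.6],"rot": [0,0,0],"hand": 1},{"translation": [0,0.34,1.9],"rot": [0,0,0],"hand": 1},{"translation": [0,0.34,1.9],"rot": [0,0,0],"hand": 1},{"translation": [0,0.34,1.9],"rot": [0,0,0],"hand": 1}]}}

```text
t: 10.62
eef_pos: [0.573, -0.1665, 0.1922]
ee_rot: [-3.032, -0.0, -1.879]
force: [0.5, 0.5, -1.3]
width: 0.0312
gripper_force: 28.4
```

```bash
python3 - <<'E'
from h import *
s=arm.get_state(); print(s["eef_pos"],s["ee_rot"],s["width"],s["gripper_force"],s["force"])
yaw=-.307; g=np.array([np.cos(yaw),np.sin(yaw)])
im,P,c=cloud("scene","s6",("gauge_seat","gauge_levers"))
dial(P,s["eef_pos"][:2]+.0148*g,yaw,"s6",s["eef_pos"][2]-.0844)
goal([.5741,-.1666,.1894],s["ee_rot"])
E
```

```text
[ 0.57301967 -0.16652848  0.19224097] [-3.03222335e+00 -3.00772526e-04 -1.87867583e+00] 0.031164229738528636 28.362041547516128 [ 0.5289743   0.52966734 -1.28326421]
scene gauge_seat [(0.93, [0.4242, -0.17, 0.0113]), (0.89, [0.4616, -0.2502, 0.011]), (0.81, [0.592, -0.1725, 0.1168])]
scene gauge_levers [(0.81, [0.4242, -0.1696, 0.0557]), (0.79, [0.4623, -0.2457, 0.059]), (0.63, [0.5882, -0.1728, 0.1957])]
s6 dial x = ay+b(z-.042)+c [ 0.0061 -0.0064 -0.0248] 218
  lowest z rel [0.0005 0.0015 0.0047] y range low [-0.0279  0.0185]
at 10.7667 [ 0.5733 -0.1665  0.1928] [-3.031  0.    -1.879] -> trans cm [-0.02, -0.04, 0.35] rot deg [-0.06, 0.02, -0.0]
```

{"fn": "move_arm", "kwargs": {"rows": [{"translation": [0,0.0,0.15],"rot": [0,0,0],"hand": 1},{"translation": [0,0.0,0.3],"rot": [0,0,0],"hand": 1},{"translation": [0,0.02,0.4],"rot": [0,0,0],"hand": 1},{"translation": [0,0.02,0.4],"rot": [0,0,0],"hand": 1},{"translation": [0,0.02,0.4],"rot": [0,0,0],"hand": 1}]}}

```text
t: 11.18
eef_pos: [0.5736, -0.1667, 0.1892]
ee_rot: [-3.031, -0.0, -1.879]
force: [-3.0, 0.6, 4.2]
width: 0.0308
gripper_force: 29.1
```

{"fn": "move_arm", "kwargs": {"rows": [{"translation": [0,0,0.05],"rot": [0,0,0],"hand": 1},{"translation": [0,0,0.1],"rot": [0,0,0],"hand": 1},{"translation": [0,0,0.1],"rot": [0,0,0],"hand": 1},{"translation": [0,0,0.1],"rot": [0,0,0],"hand": 1}]}}

```text
t: 11.52
eef_pos: [0.5737, -0.1668, 0.1891]
ee_rot: [-3.03, -0.0, -1.878]
force: [-5.3, 1.9, 10.8]
width: 0.0307
gripper_force: 29.7
```

```bash
python3 - <<'E'
from h import *
s=arm.get_state(); print(s["eef_pos"],s["force"])
yaw=-.307; g=np.array([np.cos(yaw),np.sin(yaw)])
im,P,c=cloud("scene","s7",("gauge_seat","gauge_levers"))
dial(P,s["eef_pos"][:2]+.0148*g,yaw,"s7",s["eef_pos"][2]-.0844)
from tube import fit
print(fit(P,.17,.25,d0=(-.303,-.953)))
E
```

```text
[ 0.57368183 -0.16679751  0.18911241] [-5.33627864  1.85782611 10.84790166]
scene gauge_seat [(0.96, [0.4591, -0.2507, 0.0087]), (0.95, [0.4253, -0.1683, 0.011]), (0.88, [0.596, -0.1696, 0.1138])]
scene gauge_levers [(0.78, [0.4239, -0.1686, 0.0581]), (0.69, [0.5901, -0.1739, 0.192]), (0.65, [0.462, -0.248, 0.0605])]
s7 dial x = ay+b(z-.042)+c [-0.009   0.0046 -0.0246] 211
  lowest z rel [0.0002 0.0021 0.0049] y range low [-0.0277  0.0183]
(array([ 0.58446629, -0.20095   ,  0.11513602]), np.float64(-0.3098724995962257), np.float64(-0.005197936169598687), 205, np.float64(0.0006996181703273088))
```

{"fn": "move_arm", "kwargs": {"rows": [{"translation": [0,0,0],"rot": [0,0,0],"hand": 0.58},{"translation": [0,0,0],"rot": [0,0,0],"hand": 0.5},{"translation": [0,0,0],"rot": [0,0,0],"hand": 0.42},{"translation": [0,-0.2,0],"rot": [0,0,0],"hand": 0.34},{"translation": [0,-0.5,0],"rot": [0,0,0],"hand": 0.25},{"translation": [0,-0.8,0],"rot": [0,0,0],"hand": 0.15},{"translation": [0,-1.0,0],"rot": [0,0,0],"hand": 0},{"translation": [0,-1.0,0],"rot": [0,0,0],"hand": 0}]}}

```text
t: 12.33
eef_pos: [0.5833, -0.1697, 0.1883]
ee_rot: [-3.032, -0.0, -1.879]
force: [-0.3, 0.3, 0.2]
width: 0.078
gripper_force: 0.0
```

```bash
python3 - <<'E'
from h import *
s=arm.get_state(); print(s["eef_pos"],s["force"],s["width"],s["gripper_force"])
yaw=-.307; g=np.array([np.cos(yaw),np.sin(yaw)])
im,P,c=cloud("scene","s8",("gauge_seat","gauge_levers"))
dial(P,np.array([.5737,-.1668])+.0148*g,yaw,"s8",.1891-.0844)
u,v=w2px(c,[.585,-.17,.15]).astype(int)
save("v7.png",cv2.resize(im[v-45:v+45,u-60:u+60],(800,600),interpolation=cv2.INTER_CUBIC))
E
```

```text
[ 0.58333266 -0.16973297  0.18830508] [-0.28111125  0.33346615  0.2239264 ] 0.0780165724996658 0.0
scene gauge_seat [(0.8, [0.4612, -0.2478, 0.0094]), (0.79, [0.4257, -0.1681, 0.0133]), (0.76, [0.5979, -0.1689, 0.1163])]
scene gauge_levers [(0.93, [0.4621, -0.247, 0.06]), (0.75, [0.4248, -0.1685, 0.0558])]
s8 dial x = ay+b(z-.042)+c [-0.0076 -0.1559 -0.028 ] 159
  lowest z rel [-0.0043 -0.0026  0.0012] y range low [-0.028   0.0206]
```

View pics/v7.png

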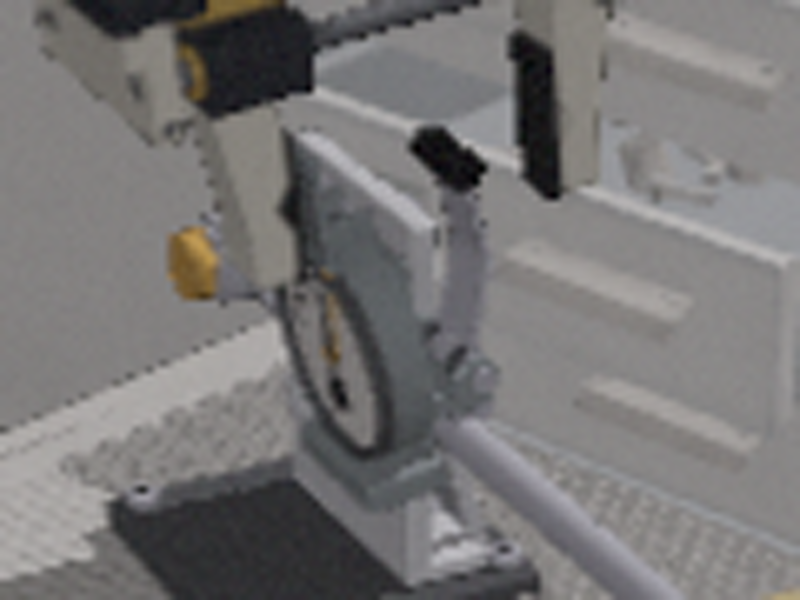

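The gauge is clipped on but leans forward about 0.15 rad, because it followed the front finger as it opened. I straighten the tool and nudge the lever back upright with the front finger.

{"fn": "move_arm", "kwargs": {"rows": [{"translation": [0,0,-0.5],"rot": [-3,0,0],"hand": 0},{"translation": [0,0,-0.5],"rot": [-6.3,0,0],"hand": 0},{"translation": [0,0,-0.5],"rot": [-6.3,0,0],"hand": 0},{"translation": [0,0,-0.5],"rot": [-6.3,0,0],"hand": 0}]}}

```text
t: 12.82
eef_pos: [0.5829, -0.1696, 0.1931]
ee_rot: [-3.141, 0.0, -1.879]
force: [0.4, 0.5, 0.3]
width: 0.0872
gripper_force: 0.0
```

```bash
python3 - <<'E'
from h import *
s=arm.get_state(); print(s["eef_pos"],s["force"],s["width"],s["gripper_force"])
yaw=-.307; g=np.array([np.cos(yaw),np.sin(yaw)])
im,P,c=cloud("scene","s9")
dial(P,np.array([.5737,-.1668])+.0148*g,yaw,"s9",.1891-.0844)
goal([*(np.array([.5911,-.172])+.014*g),.194],[np.pi,0,-1.878])
E
```

```text
[ 0.58292118 -0.16958341  0.19308676] [0.37087059 0.54621143 0.297135  ] 0.08721230415497176 0.0
s9 dial x = ay+b(z-.042)+c [-0.021  -0.1589 -0.0281] 175
  lowest z rel [-0.0041 -0.0028  0.0011] y range low [-0.0277  0.0204]
at 12.8667 [ 0.5824 -0.1695  0.1931] [-3.141 -0.    -1.879] -> trans cm [-0.03, -2.31, -0.09] rot deg [-0.03, -0.0, -0.07]
```

{"fn": "move_arm", "kwargs": {"rows": [{"translation": [0,-0.5,0],"rot": [0,0,0],"hand": 0},{"translation": [0,-0.9,0],"rot": [0,0,0],"hand": 0},{"translation": [0,-1.2,0],"rot": [0,0,0],"hand": 0},{"translation": [0,-1.5,0],"rot": [0,0,0],"hand": 0},{"translation": [0,-1.7,0],"rot": [0,0,0],"hand": 0},{"translation": [0,-1.9,0],"rot": [0,0,0],"hand": 0},{"translation": [0,-1.9,0],"rot": [0,0,0],"hand": 0}]}}

```text
t: 13.45
eef_pos: [0.6008, -0.1753, 0.1936]
ee_rot: [-3.142, -0.0, -1.879]
force: [-1.1, -0.0, 0.9]
width: 0.0872
gripper_force: 0.6
```

```bash
python3 - <<'E'
from h import *
s=arm.get_state(); print(s["eef_pos"],s["force"],s["width"],s["gripper_force"])
yaw=-.307; g=np.array([np.cos(yaw),np.sin(yaw)])
im,P,c=cloud("scene","s10",("gauge_seat",))
dial(P,np.array([.5737,-.1668])+.0148*g,yaw,"s10",.1891-.0844)
E
```

```text
[ 0.60077335 -0.17531419  0.19359144] [-1.06209264 -0.03487341  0.93744425] 0.08717037702517269 0.5926810763776302
scene gauge_seat [(0.98, [0.5972, -0.171, 0.1139]), (0.8, [0.4252, -0.1658, 0.0113]), (0.71, [0.4603, -0.2494, 0.0072])]
s10 dial x = ay+b(z-.042)+c [ 0.0022 -0.051  -0.023 ] 226
  lowest z rel [-0.0006  0.0003  0.0036] y range low [-0.0265  0.0188]
```

{"fn": "move_arm", "kwargs": {"rows": [{"translation": [0,-0.2,0],"rot": [0,0,0],"hand": 0},{"translation": [0,-0.35,0],"rot": [0,0,0],"hand": 0},{"translation": [0,-0.35,0],"rot": [0,0,0],"hand": 0},{"translation": [0,0.4,0],"rot": [0,0,0],"hand": 0},{"translation": [0,1,0],"rot": [0,0,0],"hand": 0},{"translation": [0,1,0],"rot": [0,0,0],"hand": 0}]}}

```text
t: 14.05
eef_pos: [0.5899, -0.1718, 0.1938]
ee_rot: [-3.142, 0.0, -1.879]
force: [0.4, -0.0, 0.4]
width: 0.0875
gripper_force: 0.0
```

```bash
python3 - <<'E'
from h import *
s=arm.get_state(); print(s["eef_pos"],s["force"],s["width"],s["gripper_force"])
yaw=-.307; g=np.array([np.cos(yaw),np.sin(yaw)])
im,P,c=cloud("scene","s11",("gauge_seat",))
dial(P,np.array([.5737,-.1668])+.0148*g,yaw,"s11",.1891-.0844)
E
```

```text
[ 0.58987692 -0.17179511  0.19380625] [ 0.37665519 -0.03658584  0.44543536] 0.08748311122444796 0.0
scene gauge_seat [(0.98, [0.463, -0.2493, 0.0089]), (0.66, [0.4269, -0.1692, 0.0071]), (0.64, [0.5985, -0.1712, 0.1143])]
s11 dial x = ay+b(z-.042)+c [ 0.0034 -0.0217 -0.0222] 234
  lowest z rel [-0.0002  0.0006  0.004 ] y range low [-0.0274  0.0191]
```

Upright and seated, fingers clear. I raise the hand, back off, and tilt to view the dial with the wrist camera.

{"fn": "move_arm", "kwargs": {"rows": [{"translation": [0,0,-2],"rot": [0,0,0],"hand": 0},{"translation": [0,0,-5],"rot": [0,0,0],"hand": 0},{"translation": [0,0,-9],"rot": [0,0,0],"hand": 0},{"translation": [0,3,-10],"rot": [0,0,0],"hand": 0},{"translation": [0,7,-10],"rot": [7,0,0],"hand": 0},{"translation": [0,10.7,-10],"rot": [14,0,0],"hand": 0},{"translation": [0,10.7,-10],"rot": [21,0,0],"hand": 0},{"translation": [0,10.7,-8],"rot": [28,0,0],"hand": 0}]}}

```text
t: 14.82
eef_pos: [0.4901, -0.1401, 0.2816]
ee_rot: [-2.676, 0.004, -1.879]
force: [1.4, -5.4, 2.4]
width: 0.0881
gripper_force: 0.0
```

```bash
python3 - <<'E'
from h import *
s=arm.get_state(); print(s["eef_pos"],s["q"].round(2))
im,P,c=cloud("scene","s12"); yaw=-.307; g=np.array([np.cos(yaw),np.sin(yaw)]); dial(P,np.array([.5737,-.1668])+.0148*g,yaw,"s12",.1891-.0844)
A=R.from_euler('xyz',[np.pi,0,-1.878])*R.from_rotvec([np.radians(50),0,0]); goal([.488,-.139,.215],A.as_euler('xyz'))
E
```

```text
[ 0.49010398 -0.14007356  0.28159757] [ 0.27 -0.23 -0.78  0.4  -0.66 -0.85]
s12 dial x = ay+b(z-.042)+c [-0.0054 -0.0206 -0.0222] 239
  lowest z rel [-0.0001  0.001   0.0042] y range low [-0.0275  0.0187]
at 14.8667 [ 0.475  -0.1429  0.2609] [-2.691 -0.009 -1.879] -> trans cm [-0.81, 0.99, 4.61] rot deg [24.21, -0.41, 0.28]
```

{"fn": "move_arm", "kwargs": {"rows": [{"translation": [0,0,0],"rot": [0,0,0],"hand": 0},{"translation": [0,0,0],"rot": [4,0,0],"hand": 0},{"translation": [0,0,0],"rot": [9,0,0],"hand": 0},{"translation": [0,0,0],"rot": [14,0,0],"hand": 0},{"translation": [0,0,0],"rot": [14,0,0],"hand": 0},{"translation": [0,0,0],"rot": [14,0,0],"hand": 0}]}}

```text
t: 15.37
eef_pos: [0.4969, -0.1476, 0.2983]
ee_rot: [-2.47, 0.002, -1.88]
force: [-0.2, 0.1, -2.1]
width: 0.0877
gripper_force: 0.0
```

```bash
python3 - <<'E'
from h import *
s=arm.get_state(); print(s["eef_pos"],s["q"].round(2),s["force"])
A=R.from_euler('xyz',[np.pi,0,-1.878])*R.from_rotvec([np.radians(50),0,0]); goal([.488,-.139,.215],A.as_euler('xyz'))
im,P,c=cloud("wrist","w4",("dial_centre",)); print(w2px(c,[.5644,-.1635,.147]))
E
```

```text
[ 0.49688972 -0.14760161  0.29830723] [ 0.16 -0.31 -1.01  0.87 -0.38 -1.21] [-0.22176496  0.10602044 -2.06039571]
at 15.3667 [ 0.4969 -0.1476  0.2983] [-2.47e+00  2.00e-03 -1.88e+00] -> trans cm [-0.53, 6.05, 5.83] rot deg [11.52, 0.01, -0.17]
wrist dial_centre [(0.91, [0.4067, -0.153, 0.0295]), (0.88, [0.5662, -0.1649, 0.145]), (0.66, [0.4779, -0.2313, 0.0294])]
[362.17672508 230.79897727]
```

```bash
python3 - <<'E'
from h import *
c=cam("wrist"); ims=[arm.grab_frame("wrist")[0].astype(float) for _ in range(6)]; s=arm.get_state(); im=np.mean(ims,0)
# rectify dial plane: gx tilt ~ -0.02
yaw=-.307; g=np.array([np.cos(yaw),np.sin(yaw),0]); h=np.array([-g[1],g[0],0]); z=np.array([0,0,1.])
r=[x for x in arm.pinpoint("dial_centre","wrist")]; 
pts=[c2w(c,x["point"]) for x in r]; print(np.round(pts,4))
C=min(pts,key=lambda p:np.linalg.norm(p-[.5644,-.1635,.147])); C=np.array([.5640,-.1632,.1468])
S=600; mm=.0001333*S/600 # 80mm wide
jj,ii=np.meshgrid(np.arange(S),np.arange(S)); a=-(jj-S/2)*mm; b=-(ii-S/2)*mm   # viewer's right = -h
X=C+a[...,None]*h+b[...,None]*z
p,f,T=c; x=(X-T[:3,3])@T[:3,:3]; q=x[...,:2]/x[...,2:]; q=q*(1+p["k1"]*(q**2).sum(-1,keepdims=True)); m=(q*f+[p["cx"],p["cy"]]).astype(np.float32)
o=cv2.remap(im.astype(np.float32),m[...,0],m[...,1],cv2.INTER_CUBIC); o=np.clip(o,0,255).astype(np.uint8); save("v8.png",o)
E
```

```text
[[ 0.4069 -0.1575  0.0313]
 [ 0.4735 -0.2327  0.0309]
 [ 0.5603 -0.1649  0.1453]]
```

View pics/v8.png

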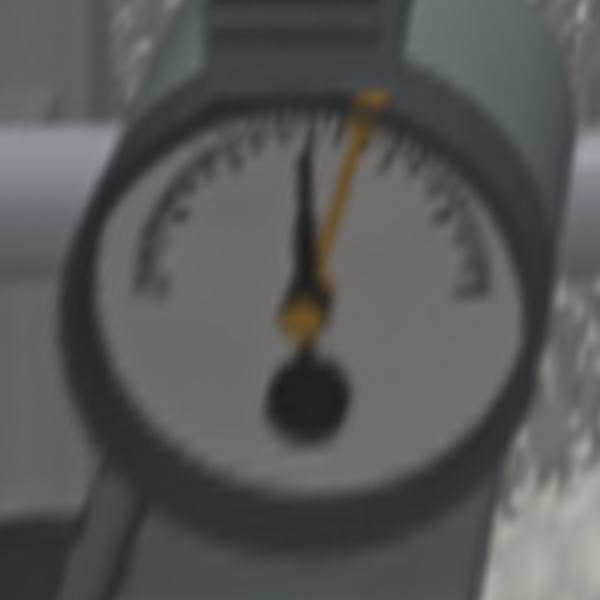

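```bash
python3 - <<'E'
import cv2,numpy as np
o=cv2.imread("pics/v8.png").astype(float); B,G,Rr=o[...,0],o[...,1],o[...,2]
def cents(w,y0,y1,x0,x1):
    ys=np.arange(y0,y1,3); xs=[]
    for y in ys:
        r=np.clip(w[y,x0:x1],0,None); xs.append((r*np.arange(x0,x1)).sum()/max(r.sum(),1e-6))
    p=np.polyfit(ys,xs,1); r=np.array(xs)-np.polyval(p,ys); k=abs(r)<2*r.std(); return np.polyfit(ys[k],np.array(xs)[k],1),r.std()
p,sd=cents(Rr-B-25,110,275,315,400); print("index slope",-p[0],np.arctan(-p[0]),sd)
gray=o.mean(2); p2,sd2=cents(85-gray,165,265,285,328); print("needle",-p2[0],sd2)
p3,_=cents(70-gray,370,430,260,355); print("weight centre x~",np.polyval(p3,400)," needle x at 400",np.polyval(p2,400))
E
```

```text
index slope 0.28814067849767183 0.2805414871830027 47.47275300872687
needle -0.040873100154414775 0.41138171225844966
weight centre x~ 307.79988117860233  needle x at 400 313.30587428441913
```

```bash
python3 - <<'E'
import cv2,numpy as np
o=cv2.imread("pics/v8.png").astype(float); w=o[...,2]-o[...,0]
ys=np.arange(90,290,6); P=[]
for y in ys:
    e=345+ (200-y)*.26; a,b=int(e-22),int(e+22); r=w[y,a:b]-np.median(w[y,280:420]); r=np.clip(r-.4*r.max(),0,None); P.append((r*np.arange(a,b)).sum()/r.sum())
P=np.array(P); print(np.c_[ys,P.round(1)].tolist())
for lo,hi in((90,290),(130,270),(90,200)):
    k=(ys>=lo)&(ys<=hi); p=np.polyfit(ys[k],P[k],1); print(lo,hi,np.arctan(-p[0]),(P[k]-np.polyval(p,ys[k])).std(), "x@318",np.polyval(p,318))
g=o.mean(2)
for y in range(120,300,12): r=np.clip(g[y,260:345].max()*0+100-g[y,285:322],0,None); print(y,round((r*np.arange(285,322)).sum()/max(r.sum(),1e-6),1),end="; ")
E
```

```text
[[90.0, 375.9], [96.0, 373.8], [102.0, 372.0], [108.0, 369.9], [114.0, 363.1], [120.0, 358.1], [126.0, 359.5], [132.0, 360.9], [138.0, 358.9], [144.0, 356.1], [150.0, 354.1], [156.0, 352.3], [162.0, 350.2], [168.0, 348.4], [174.0, 346.5], [180.0, 344.9], [186.0, 343.1], [192.0, 341.4], [198.0, 339.4], [204.0, 337.6], [210.0, 335.6], [216.0, 333.8], [222.0, 331.9], [228.0, 329.9], [234.0, 327.8], [240.0, 325.9], [246.0, 324.3], [252.0, 323.0], [258.0, 322.1], [264.0, 322.1], [270.0, 322.2], [276.0, 323.0], [282.0, 325.7], [288.0, 326.8]]
90 290 0.2721420376085861 3.3577703681171402 x@318 307.5392153060864
130 270 0.2890895331439073 1.1296054670829356 x@318 304.05631840518544
90 200 0.31437461662501287 1.901620872586919 x@318 299.659213259397
120 302.9; 132 303.0; 144 307.7; 156 305.4; 168 304.1; 180 304.3; 192 304.6; 204 304.9; 216 305.4; 228 305.7; 240 306.2; 252 306.8; 264 307.1; 276 306.4; 288 305.0;
```

```bash
cat > dl.py <<'E'
from h import *
def rect(cn,N,C,b=-.02,roll=0.,S=600,mm=.0001333,yaw=-.307):
    c=cam(cn); im=np.mean([arm.grab_frame(cn)[0].astype(float) for _ in range(N)],0)
    return c,im
def warp(c,im,C,b,S=600,mm=.0001333,yaw=-.307):
    g=np.array([np.cos(yaw),np.sin(yaw),0]); h=np.array([-g[1],g[0],0]); z=np.array([0,0,1.])+b*g; z/=np.linalg.norm(z)
    jj,ii=np.meshgrid(np.arange(S),np.arange(S)); X=np.array(C)-((jj-S/2)*mm)[...,None]*h-((ii-S/2)*mm)[...,None]*z
    p,f,T=c; x=(X-T[:3,3])@T[:3,:3]; q=x[...,:2]/x[...,2:]; q=q*(1+p["k1"]*(q**2).sum(-1,keepdims=True)); m=(q*f+[p["cx"],p["cy"]]).astype(np.float32)
    return cv2.remap(im.astype(np.float32),m[...,0],m[...,1],cv2.INTER_CUBIC)
def line(w,y0,y1,xc,sl,half,it=4):
    """weighted centroid line x=p0*y+p1, tracking around x=xc+sl*(y-y0)"""
    ys=np.arange(y0,y1,4); p=np.array([sl,xc-sl*y0])
    for _ in range(it):
        xs=[]
        for y in ys:
            e=np.polyval(p,y); a=np.arange(int(e-half),int(e+half)+1); r=w[y,a]; r=r-np.interp(a,[a[0],a[-1]],[r[:4].mean(),r[-4:].mean()]); r=np.clip(r,0,None); xs.append((r*a).sum()/max(r.sum(),1e-6))
        xs=np.array(xs); p=np.polyfit(ys,xs,1); k=abs(xs-np.polyval(p,ys))<2*np.std(xs-np.polyval(p,ys))+.1; p=np.polyfit(ys[k],xs[k],1)
    return p,np.std(xs[k]-np.polyval(p,ys[k]))
E
python3 - <<'E'
from dl import *
c=cam("wrist"); im=np.mean([arm.grab_frame("wrist")[0].astype(float) for _ in range(8)],0)
cs=cam("scene"); ims=np.mean([arm.grab_frame("scene")[0].astype(float) for _ in range(10)],0)
np.savez("avg.npz",w=im,s=ims)
C=[.5640,-.1632,.1468]; Cs=np.array(C)+[.0022,0,0]
for b in(0,-.02,-.04):
    for nm,cc,ii,CC in(("wrist",c,im,C),("scene",cs,ims,Cs)):
        o=warp(cc,ii,CC,b); 
        if b==-.02: save("r_%s.png"%nm,np.clip(o,0,255).astype(np.uint8))
        org=o[...,0]-o[...,2]; drk=-o[...,0]   # red channel: orange bright, needle dark
        pi,si=line(org,144,240,356,-.3,20); pn,sn=line(drk,168,262,305,0,14)
        print(nm,b,"index",np.arctan(-pi[0]).round(4),si.round(2),"x144",np.polyval(pi,144).round(1),"needle",np.arctan(-pn[0]).round(4),sn.round(2),"x168",np.polyval(pn,168).round(1))
a=cv2.imread("pics/r_wrist.png")[60:500,100:540]; d=cv2.imread("pics/r_scene.png")[60:500,100:540]
cv2.imwrite("pics/v9.png",cv2.resize(np.hstack([a,d]),(800,400)))
E
```

```text
wrist 0 index 0.3033 0.37 x144 352.1 needle -0.0201 0.26 x168 298.0
scene 0 index 0.1761 0.79 x144 359.0 needle -0.1307 2.38 x168 295.9
wrist -0.02 index 0.3012 0.34 x144 351.9 needle -0.0091 0.12 x168 299.3
scene -0.02 index 0.2028 0.83 x144 363.7 needle -0.0661 1.8 x168 299.6
wrist -0.04 index 0.299 0.3 x144 351.7 needle -0.0046 0.22 x168 300.5
scene -0.04 index 0.2213 0.75 x144 368.2 needle -0.0673 1.57 x168 301.8
```

View pics/v9.png

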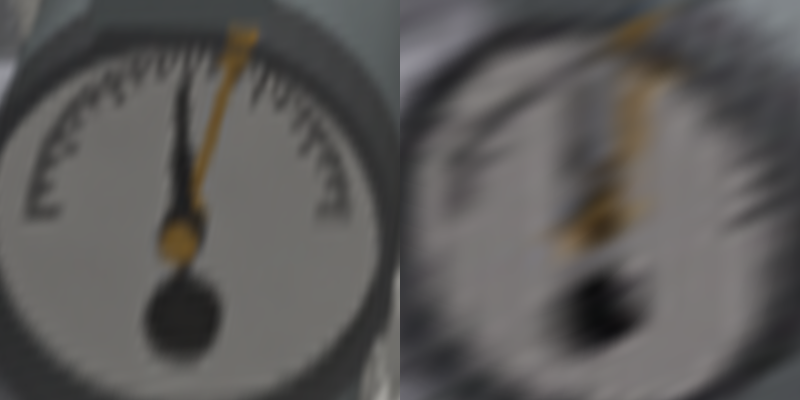

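```bash
python3 -c "
from h import *
goal([.51,-.22,.28],[np.pi,0,-1.878])"
```

```text
at 16.7167 [ 0.4965 -0.1469  0.2964] [-2.473e+00  1.000e-03 -1.879e+00] -> trans cm [6.56, -1.74, 3.45] rot deg [-38.3, 0.06, -0.07]
```

{"fn": "move_arm", "kwargs": {"rows": [{"translation": [1,-0.2,0],"rot": [-5,0,0],"hand": 0},{"translation": [2,-0.5,0.5],"rot": [-11,0,0],"hand": 0},{"translation": [3,-0.8,1],"rot": [-17,0,0],"hand": 0},{"translation": [4,-1,2],"rot": [-23,0,0],"hand": 0},{"translation": [5,-1.4,3],"rot": [-29,0,0],"hand": 0},{"translation": [6.5,-1.7,3.4],"rot": [-35,0,0],"hand": 0},{"translation": [6.5,-1.7,3.4],"rot": [-38.3,0,0],"hand": 0},{"translation": [6.5,-1.7,3.4],"rot": [-38.3,0,0],"hand": 0}]}}

```text
t: 17.38
eef_pos: [0.5121, -0.2205, 0.2778]
ee_rot: [3.133, 0.001, -1.881]
force: [1.0, -0.2, 0.3]
width: 0.0877
gripper_force: 0.0
```

```bash
python3 -c "
from h import *
goal([.557,-.279,.20],[np.pi,0,-1.878]); print(arm.get_state()['q'].round(2))"
```

```text
at 17.3833 [ 0.5121 -0.2205  0.2778] [ 3.133e+00  1.000e-03 -1.881e+00] -> trans cm [4.2, -6.13, 7.72] rot deg [0.5, 0.04, -0.16]
[-0.06  0.15 -0.18 -0.   -1.25 -0.25]
```

{"fn": "move_arm", "kwargs": {"rows": [{"translation": [4.2,-3,0],"rot": [0,0,0],"hand": 0},{"translation": [4.2,-6.1,0],"rot": [0,0,0],"hand": 0},{"translation": [4.2,-6.1,2],"rot": [0,0,0],"hand": 0},{"translation": [4.2,-6.1,5],"rot": [0,0,0],"hand": 0},{"translation": [4.2,-6.1,7.7],"rot": [0,0,0],"hand": 0},{"translation": [4.2,-6.1,7.7],"rot": [0,0,0],"hand": 0},{"translation": [4.2,-6.1,7.7],"rot": [0,0,0],"hand": 0}]}}

```text
t: 17.97
eef_pos: [0.5542, -0.2774, 0.2022]
ee_rot: [3.139, 0.001, -1.879]
force: [-0.3, 0.3, 1.3]
width: 0.0877
gripper_force: 0.0
```

```bash
python3 - <<'E'
from h import *
from tube import fit
im,P,c=cloud("wrist","w5",("tube_grip",)); print(fit(P,.16,.25,d0=(-.303,-.953),a0=(.628,-.055)))
goal([.557,-.279,.110],[np.pi,0,-1.878])
E
```

```text
wrist tube_grip [(0.62, [0.5589, -0.2833, 0.1132])]
(array([ 0.5829257 , -0.19795   ,  0.11548779]), np.float64(-0.3059422529695096), np.float64(-0.00029572867674712095), 1362, np.float64(0.00039943489598257735))
at 18.0667 [ 0.5559 -0.2779  0.2051] [-3.139e+00  1.000e-03 -1.878e+00] -> trans cm [0.09, -0.11, 9.51] rot deg [-0.16, 0.05, -0.01]
```

{"fn": "move_arm", "kwargs": {"rows": [{"translation": [0.1,-0.1,3],"rot": [0,0,0],"hand": 0},{"translation": [0.1,-0.1,6],"rot": [0,0,0],"hand": 0},{"translation": [0.1,-0.1,8.5],"rot": [0,0,0],"hand": 0},{"translation": [0.1,-0.1,9.5],"rot": [0,0,0],"hand": 0.2},{"translation": [0.1,-0.1,9.5],"rot": [0,0,0],"hand": 0.4},{"translation": [0.1,-0.1,9.5],"rot": [0,0,0],"hand": 0.6},{"translation": [0.1,-0.1,9.5],"rot": [0,0,0],"hand": 0.8},{"translation": [0.1,-0.1,9.5],"rot": [0,0,0],"hand": 1}], "squeeze": 30}}

```text
t: 18.73
eef_pos: [0.5571, -0.279, 0.1103]
ee_rot: [-3.138, 0.002, -1.878]
force: [0.6, -0.3, 0.8]
width: 0.0598
gripper_force: 0.0
```

{"fn": "move_arm", "kwargs": {"rows": [{"translation": [0,0,0],"rot": [0,0,0],"hand": 1},{"translation": [0,0,0],"rot": [0,0,0],"hand": 1},{"translation": [0,0,0],"rot": [0,0,0],"hand": 1},{"translation": [0,0,0],"rot": [0,0,0],"hand": 1}]}}

```text
t: 19.07
eef_pos: [0.5558, -0.2788, 0.1084]
ee_rot: [-3.141, 0.001, -1.879]
force: [-0.4, -0.7, 0.1]
width: 0.0333
gripper_force: 0.0
```

{"fn": "move_arm", "kwargs": {"rows": [{"translation": [0,0,0],"rot": [0,0,0],"hand": 1},{"translation": [0,0,0],"rot": [0,0,0],"hand": 1},{"translation": [0,0,0],"rot": [0,0,0],"hand": 1},{"translation": [0,0,0],"rot": [0,0,0],"hand": 1},{"translation": [0,0,0],"rot": [0,0,0],"hand": 1},{"translation": [0,0,0],"rot": [0,0,0],"hand": 1}]}}

```text
t: 19.57
eef_pos: [0.558, -0.2794, 0.1088]
ee_rot: [-3.137, 0.001, -1.878]
force: [6.3, -2.8, -1.4]
width: 0.0118
gripper_force: 30.0
```

{"fn": "move_arm", "kwargs": {"rows": [{"translation": [0,0,-0.9],"rot": [0,2.2,0],"hand": 1},{"translation": [-0.03,0,-1.8],"rot": [0,4.4,0],"hand": 1},{"translation": [-0.1,0,-2.7],"rot": [0,6.6,0],"hand": 1},{"translation": [-0.2,0,-3.6],"rot": [0,8.8,0],"hand": 1},{"translation": [-0.34,0,-4.48],"rot": [0,11,0],"hand": 1},{"translation": [-0.51,0,-5.36],"rot": [0,13.2,0],"hand": 1},{"translation": [-0.71,0,-6.24],"rot": [0,15.4,0],"hand": 1},{"translation": [-0.94,0,-7.08],"rot": [0,17.5,0],"hand": 1}]}}

```text
t: 20.23
eef_pos: [0.5608, -0.2706, 0.1806]
ee_rot: [-3.137, -0.306, -1.879]
force: [6.0, -6.3, -0.3]
width: 0.0114
gripper_force: 30.0
```

{"fn": "move_arm", "kwargs": {"rows": [{"translation": [0,0,0],"rot": [0,0,0],"hand": 1},{"translation": [0,0,0],"rot": [0,0,0],"hand": 1},{"translation": [0,0,0],"rot": [0,0,0],"hand": 1},{"translation": [0,0,0],"rot": [0,0,0],"hand": 1},{"translation": [0,0,0],"rot": [0,0,0],"hand": 1},{"translation": [0,0,0],"rot": [0,0,0],"hand": 1},{"translation": [0,0,0],"rot": [0,0,0],"hand": 1},{"translation": [0,0,0],"rot": [0,0,0],"hand": 1}]}}

```text
t: 20.9
eef_pos: [0.5607, -0.2708, 0.1799]
ee_rot: [-3.137, -0.304, -1.879]
force: [6.2, -7.8, 0.1]
width: 0.0117
gripper_force: 30.0
```

{"fn": "move_arm", "kwargs": {"rows": [{"translation": [0,0,0],"rot": [0,0,0],"hand": 1},{"translation": [0,0,0],"rot": [0,0,0],"hand": 1},{"translation": [0,0,0],"rot": [0,0,0],"hand": 1},{"translation": [0,0,0],"rot": [0,0,0],"hand": 1},{"translation": [0,0,0],"rot": [0,0,0],"hand": 1},{"translation": [0,0,0],"rot": [0,0,0],"hand": 1},{"translation": [0,0,0],"rot": [0,0,0],"hand": 1},{"translation": [0,0,0],"rot": [0,0,0],"hand": 1}]}}

```text
t: 21.57
eef_pos: [0.5607, -0.2708, 0.1799]
ee_rot: [-3.137, -0.304, -1.879]
force: [6.7, -8.3, -0.6]
width: 0.012
gripper_force: 30.0
```

```bash
python3 - <<'E'
from h import *
from scipy.optimize import least_squares
s=arm.get_state(); print(s["t"],s["eef_pos"],s["ee_rot"],s["force"],s["width"],s["gripper_force"])
A=R.from_euler('xyz',s["ee_rot"]).as_matrix(); gp=s["eef_pos"]-.005*A[:,2]; S=np.array([.628,-.055,.115])
print("grasp",gp,"r",np.linalg.norm(gp-S),"el from grasp",np.arcsin((gp[2]-.115)/np.linalg.norm(gp-S)),"tool tilt",np.arcsin(A[2,0]))
im,P,c=cloud("scene","s13",("gauge_seat","dial_centre","needle_tip","index_tip","tube_grip","clip_place"))
d=np.array([-.302,-.953]); Q=P.reshape(-1,3); Q=Q[np.isfinite(Q[:,0])]; a=(Q[:,:2]-[.630,-.055])@d; l=(Q[:,:2]-[.630,-.055])@[-d[1],d[0]]; z=Q[:,2]-.115
for _ in range(1):
    k=(a>.155)&(a<.20)&(abs(l)<.014)&(abs(z-a*np.tan(.305))<.012); print(k.sum()); T=np.c_[a,l,z][k]
    f=lambda p:np.hypot((T[:,2]-T[:,0]*np.tan(p[0]))*np.cos(p[0])-p[2]*0,T[:,1]-p[1])-.00635
    r=least_squares(f,[.3,0,0],loss="soft_l1",f_scale=.001); print("tube el scene",r.x,np.abs(r.fun).mean())
np.savez("s13i.npz",im=im)
E
```

```text
21.5667 [ 0.56070122 -0.27075785  0.17989037] [-3.13741479 -0.30392209 -1.87863454] [ 6.68664276 -8.25026546 -0.60346537] 0.01198393454554922 29.998178780078888
grasp [ 0.5611347  -0.26932555  0.18466118] r 0.23507251846367713 el from grasp 0.30085727871282536 tool tilt 0.3039220876584527
scene gauge_seat [(0.94, [0.4249, -0.1702, 0.0094]), (0.91, [0.4618, -0.2478, 0.0059]), (0.57, [0.5983, -0.1655, 0.1521])]
scene dial_centre [(0.93, [0.4748, -0.2376, 0.0237]), (0.77, [0.4156, -0.1504, 0.0231]), (0.64, [0.568, -0.1472, 0.1865])]
scene needle_tip []
scene index_tip []
scene tube_grip [(0.6, [0.559, -0.2765, 0.1872])]
scene clip_place [(0.89, [0.5942, -0.1631, 0.1481])]
46
tube el scene [0.3059914  0.00069117 0.        ] 0.000491382839912708
```

```bash
python3 - <<'E'
from h import *
c=cam("scene"); fr=[arm.grab_frame("scene")[0].astype(float) for _ in range(8)]; im=np.mean(fr,0); np.savez("fin.npz",im=im)
yaw=-.307; g=np.array([np.cos(yaw),np.sin(yaw),0]); h=np.array([-g[1],g[0],0])
th=.303; S=np.array([.6295,-.055,.115]); o=-h*np.cos(th)+np.array([0,0,np.sin(th)]); n=h*np.sin(th)+np.array([0,0,np.cos(th)])
C=S+.118*o-.028*g+.032*n; u,v=w2px(c,C); print(u,v)
def at(ang,r): return w2px(c,C+r*(-h*np.sin(ang)+np.array([0,0,1])*np.cos(ang)))
for a in(-.1,0,.1): print(a,at(a,.021)-at(a,0))
u,v=int(u),int(v); save("v10.png",cv2.resize(np.clip(im,0,255).astype(np.uint8)[v-26:v+20,u-26:u+26],(780,600)[:2],interpolation=cv2.INTER_CUBIC))
print("origin crop",u-26,v-26)
E
```

```text
296.6023361954819 171.79592160130332
-0.1 [ -0.50078265 -10.70057783]
0 [ 6.71989232e-05 -1.03623592e+01]
0.1 [ 0.50255499 -9.91822919]
origin crop 270 145
```

View pics/v10.png

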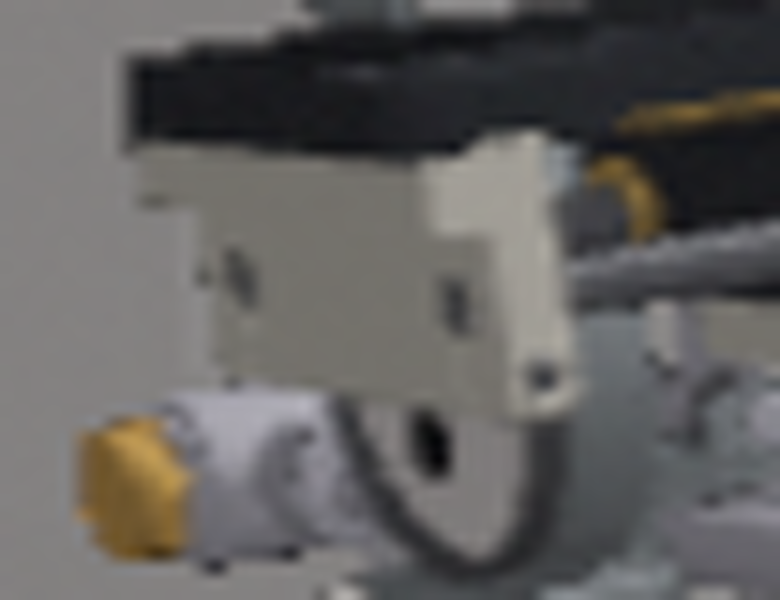

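```bash
python3 - <<'E'
import cv2,numpy as np
from scipy.optimize import differential_evolution
o=cv2.imread("pics/r_wrist.png").astype(np.float32); g=-o.mean(2); g=g-cv2.GaussianBlur(g,(0,0),25)
th=np.radians(np.arange(-85,85,.5)); 
def samp(p,r):
    cx,cy,kx,ky,sh=p; X=r[:,None]*np.sin(th)*kx; Y=-r[:,None]*np.cos(th)*ky
    return cv2.remap(g,(cx+X+sh*Y).astype(np.float32),(cy+Y).astype(np.float32),cv2.INTER_LINEAR)
mask=(abs(th-.30)>.13)&(abs(th)>.05)
for r0,r1,cyc in((165,195,72),(180,205,72),(165,195,36),(180,205,36)):
    r=np.arange(r0,r1,3.)
    def f(p):
        pr=samp(p,r).mean(0); pr=(pr-pr[mask].mean())*mask; return -(pr*np.cos(cyc*th)).sum()/mask.sum()
    for sd in(0,1):
        s=differential_evolution(f,[(290,325),(280,335),(.9,1.1),(.9,1.1),(-.06,.06)],seed=sd,maxiter=120,tol=1e-8)
        cx,cy,kx,ky,sh=s.x
        def ang(slope): # image direction dx/d(-y)=slope
            return np.arctan((slope+sh)/kx*ky)
        i,n=np.tan(.3012),np.tan(-.0091); print((r0,r1,cyc),s.x.round(3),round(-s.fun,3),"idx",ang(i).round(4),"needle",ang(n).round(4),"diff",(ang(i)-ang(n)).round(4))
E
```

```text
(165, 195, 72) [3.25000e+02 3.06902e+02 9.22000e-01 9.78000e-01 2.80000e-02] 0.909 idx 0.3449 needle 0.0203 diff 0.3247
(165, 195, 72) [3.1527e+02 2.9663e+02 9.6000e-01 9.9800e-01 5.9000e-02] 0.891 idx 0.3665 needle 0.0514 diff 0.3151
(180, 205, 72) [3.09323e+02 2.96552e+02 9.00000e-01 9.25000e-01 2.30000e-02] 0.977 idx 0.3306 needle 0.0145 diff 0.3161
(180, 205, 72) [3.12305e+02 2.94529e+02 9.00000e-01 9.17000e-01 4.10000e-02] 0.974 idx 0.344 needle 0.0327 diff 0.3113
(165, 195, 36) [ 3.04799e+02  2.93778e+02  9.00000e-01  9.00000e-01 -1.10000e-02] 3.962 idx 0.2911 needle -0.0202 diff 0.3112
(165, 195, 36) [ 3.04978e+02  2.93740e+02  9.00000e-01  9.00000e-01 -9.00000e-03] 3.961 idx 0.2926 needle -0.0185 diff 0.3111
(180, 205, 36) [ 3.09673e+02  3.22944e+02  9.00000e-01  9.00000e-01 -6.00000e-02] 1.656 idx 0.2456 needle -0.069 diff 0.3146
(180, 205, 36) [ 2.98355e+02  2.95756e+02  9.00000e-01  9.00000e-01 -6.00000e-02] 2.294 idx 0.2456 needle -0.069 diff 0.3146
```

The gripper body hides the dial in the scene view; only the counterweight at crop (430,440) shows. So I rely on the wrist close-up, which gives 0.31 between needle and index. The tube is at 0.303, so I nudge it up 0.5° and let the needle settle.

{"fn": "move_arm", "kwargs": {"rows": [{"translation": [0,0,-0.1],"rot": [0,0.2,0],"hand": 1},{"translation": [0,0,-0.2],"rot": [0,0.4,0],"hand": 1},{"translation": [0,0,-0.2],"rot": [0,0.4,0],"hand": 1},{"translation": [0,0,-0.2],"rot": [0,0.4,0],"hand": 1},{"translation": [0,0,-0.2],"rot": [0,0.4,0],"hand": 1},{"translation": [0,0,-0.2],"rot": [0,0.4,0],"hand": 1},{"translation": [0,0,-0.2],"rot": [0,0.4,0],"hand": 1},{"translation": [0,0,-0.2],"rot": [0,0.4,0],"hand": 1}]}}

```text
t: 22.98
eef_pos: [0.5609, -0.2702, 0.1818]
ee_rot: [-3.137, -0.311, -1.879]
force: [5.2, -8.1, -0.1]
width: 0.0117
gripper_force: 30.0
```

{"fn": "move_arm", "kwargs": {"rows": [{"translation": [0,0,0],"rot": [0,0,0],"hand": 1},{"translation": [0,0,0],"rot": [0,0,0],"hand": 1},{"translation": [0,0,0],"rot": [0,0,0],"hand": 1},{"translation": [0,0,0],"rot": [0,0,0],"hand": 1},{"translation": [0,0,0],"rot": [0,0,0],"hand": 1},{"translation": [0,0,0],"rot": [0,0,0],"hand": 1},{"translation": [0,0,0],"rot": [0,0,0],"hand": 1},{"translation": [0,0,0],"rot": [0,0,0],"hand": 1}]}}

```text
t: 23.65
eef_pos: [0.5609, -0.2702, 0.1818]
ee_rot: [-3.137, -0.311, -1.879]
force: [5.9, -7.7, -0.8]
width: 0.0117
gripper_force: 30.0
```

```bash
python3 - <<'E'
from h import *
s=arm.get_state(); A=R.from_euler('xyz',s["ee_rot"]).as_matrix(); gp=s["eef_pos"]-.005*A[:,2]; S=np.array([.628,-.055,.115])
print("el",np.arcsin((gp[2]-.115)/np.linalg.norm(gp-S)),"tilt",np.arcsin(A[2,0]),s["gripper_force"],s["t"])
print(arm.job_done())
E
```

```text
el 0.3095064852983207 tilt 0.310928445699014 29.998139441013336 23.65
the job is handed in; nothing more can be done
None
```

The job is handed in: the gauge is clipped on mid-tube, dial to the front, and the tube is held at about 0.31 rad to match the index. The gripper hid the dial at the end, so needle on index rests on the earlier wrist close-up, not a final look; no verdict came back.

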